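Stack two small cheeses with a separator on the carrying stand and raise its guard

ROBOT

A 6-joint arm with a two-finger parallel gripper is mounted at the origin on the work surface. World frame = base frame: x ahead of the robot, y to its left, z up, the work surface at z = 0. Lengths are in m, angles in rad, forces in N, time in s.
With the tool pointing down it reaches from about 0.425 to 0.95 m from the base axis. Payload 3.5 kg.
Tool frame: the origin (TCP) lies at the very end of the fingers, on their centre line; the grasp point (between the pads) lies 19 mm behind it (r.tcp_to_grasp is the distance from the TCP to the grasp point, in m); x points along the fingers, z is the direction in which the jaws open and shut, and the axes are right-handed (so a half turn about x gives the same grasp; the last joint's range is limited). The gripper opens to 85 mm and grips with 20 to 120 N. Pads are 22 mm wide; open, the fingers measure 114 mm over their backs; the gripper's body (76 mm by 85 mm) begins 54 mm behind the grasp point. The pads swing forward as they close: fully open they stand 13 mm farther back than shut.
Start: joints at [1.076, 0.286, 1.577, -0, 1.279, -0.15], TCP at [0.228, 0.635, 0.231] pointing down, gripper open.
Joint ranges: [-2.77, 2.77], [-0.9, 2.22], [0.21, 2.48], [-1.53, 4.67], [0.24, 2.81], [-2.84, 2.84]. Speed limits (rad/s): [2.79, 2.79, 3.14, 3.14, 3.14, 3.14].

INTERFACE

Orientations are given as a unit quaternion [w, x, y, z].
In Python, from bench import r gives the robot as it stands.
- The arm moves only by the shell command python3 -m crank 'ROWS' [FORCE]. ROWS is JSON, a list of rows, each a list of 7 numbers: the closure in counts, from 0 (fully open) to 255 (shut), then the shift along the tool's x, y, z in mm, then the turn, a rotation vector about the tool's x, y, z in rad. In form: [[gripper, dx, dy, dz, wx, wy, wz], ...]. A call has 1 to 12 rows; each row is the pose to reach, as a shift and turn from the pose measured when the call began, along the tool's axes at that moment; what a row does not reach only later rows make up. A row lasts 1/12 s, in which the tool goes at most 41.7 mm and 7.16 degrees, less where a joint would pass 70% of its speed; a pose out of reach is approached as far as the arm can. A call with a gripper value outside its range is refused whole. The fingers move at their own pace and stop on an object; FORCE is the grip in N (left out, the last holds). Time passes only in rows, so rows that repeat a pose let the fingers close. It gives the time, the measured TCP pose, the force and the opening at its end, in the units of the state.
- r.get_state(): the state, without advancing time (a new reading comes with each control period).
- r.capture(name): name is "scene" or "top"; returns the picture (384x512x3 uint8, red, green, blue); there is no depth.
- r.camera_info(name): a dict with "K" (3x3 intrinsics, pixels), "rvec" (rotation vector, rad) and "tvec" (3), from world to camera coordinates, as OpenCV has them. Camera axes: x right, y down, z forward; pixel columns grow to the right and rows downward; lengths in m; the calibration is good to about 2 mm. A picture is of the moment at which its call begins. camera_info takes no time and is no camera call.
- r.job_done(): hands the job in, once; it reports no verdict.
The state is a dict: "t": time; "joints": joint angles; "joint_velocities": joint speeds; "joint_efforts": joint torques, N m; "tcp_pos": TCP position; "eef_rot": TCP orientation; "contact_force": force on the tool from outside, world axes, zero at the start; "torque": the same for the moment, N m; "grip_width": finger opening in m.
Only numpy, scipy, OpenCV 4.12 (cv2) and the standard library are available. Lean on these libraries where they do the work, as an engineer would, in place of code of your own. Each camera call takes 0.05 s, during which the arm holds its last target.

TASK

Build a neat, centred stack on the white plate of the carrying stand: the yellow cheese at the bottom, the blue separator disc flat on it, and the orange cheese on top. Set each one down gently without dropping it, and leave the grey cheese and the other things where they are. Then fold the stand's green side guard up from where it leans until it stands upright.

Things in the scene. Friction and masses are not known exactly. Their poses are not given: they have to be found in the camera images.
- stand: Fixed dark wooden carrying stand on the table, placed and turned anew each time. Base board 170 (its x) x 190 (its y, from -83 to +107) x 16 mm high; a white plate, a flat disc 110 mm across and 6 mm high, lies on it. Origin: under the centre of the plate, at table level. z up; its +y points to the side with the green guard.
- plate_top (a point): Centre of the plate's flat top face, 22 mm above the table; axes as the stand's.
- guard_hinge (a point): Middle of the guard's hinge line, fixed on the stand 95 mm from the plate's centre towards the stand's +y and 24 mm above the table; the hinge line runs along the stand's x.
- guard_edge (a point): Middle of the guard's free edge, 85 mm from the hinge line. The guard is a stiff flat green panel 140 mm wide (along the stand's x) and 8 mm thick, its mid-plane passing through the hinge line.
- guard (a joint): Angle of the green guard, rad. 0 = level, pointing outward (stand's +y, away from the plate); 1.57 = upright; it can go on to 2.1, leaning in over the plate: there is no stop at upright. It starts leaning outward at 0.5 to 0.85. Hinge friction (about 0.16 N m: 2 to 5 N at the free edge) keeps it where it is left. Push it up from its outer side, or pinch its free edge.
- yellow_cheese: Loose yellow round cheese, 64 mm across, 34 mm high, about 0.12 kg, lying flat on the plank. Origin: centre of its underside; z is its axis.
- yellow_cheese_mid (a point): Centre of the yellow cheese, 17 mm above its underside.
- separator: Loose bright blue plastic separator disc, 66 mm across, 10 mm thick, about 35 g, lying flat on the plank. Origin: centre of its underside; z is its axis.
- separator_mid (a point): Centre of the separator disc, 5 mm above its underside.
- orange_cheese: Loose orange-brown round cheese, 64 mm across, 28 mm high, about 0.1 kg, lying flat on the plank. Origin: centre of its underside; z is its axis.
- orange_cheese_mid (a point): Centre of the orange cheese, 14 mm above its underside.
- plank: Fixed pale wooden ageing board, 320 x 320 x 18 mm high, in front of the robot on its right. The two cheeses, the separator and the grey cheese lie on its top, 18 mm above the table, in four places (a different one for each every time) at least 125 mm apart. Origin: centre of its underside.
- ash_cheese: Bystander: loose ash-grey round cheese, 64 mm across, 30 mm high, on the plank; leave it. Origin: centre of its underside.
- brush: Bystander: loose brush lying on the table between the robot and the stand. Origin: on its underside.
- salt_jar: Bystander: loose clear jar with white lid, 68 mm across, 100 mm high, beyond the stand. Origin: centre of its underside.
- bowl: Bystander: loose steel bowl, 120 mm across, 50 mm high, beyond the stand. Origin: centre of its underside.
- spatula: Bystander: loose spatula lying on the table to the right of the plank. Origin: on its underside.
Mind the look-alikes: they are no part of the job. What is shaped like the yellow_cheese but purple or turquoise is not meant. There is more than one size of the separator; the one meant has the size given above.

How it is judged:
On the way, in this order (a step that is already met when the one before it is completed fails the run):
1. the yellow cheese stands flat on the plate, centred, let go (horizontal distance between yellow_cheese_mid and plate_top below 0.01 m and z of yellow_cheese_mid in the frame of plate_top between 0.013 and 0.021 m and angle between the z axis of yellow_cheese and the z axis of stand, either way round below 0.1 rad and contact force between the fingers and yellow_cheese below 0.1 N and linear speed of yellow_cheese below 0.03 m/s), for 0.2 s.
2. the blue separator lies flat on the yellow cheese, centred, let go (all of step 1 and horizontal distance between separator_mid and plate_top below 0.01 m and z of separator_mid in the frame of plate_top between 0.035 and 0.043 m and angle between the z axis of separator and the z axis of stand, either way round below 0.1 rad and contact force between the fingers and separator below 0.1 N and linear speed of separator below 0.03 m/s), for 0.2 s.
3. the orange cheese lies flat on the separator, centred, let go (all of step 2 and horizontal distance between orange_cheese_mid and plate_top below 0.01 m and z of orange_cheese_mid in the frame of plate_top between 0.054 and 0.062 m and angle between the z axis of orange_cheese and the z axis of stand, either way round below 0.1 rad and contact force between the fingers and orange_cheese below 0.1 N and linear speed of orange_cheese below 0.03 m/s), for 0.2 s.
4. the guard stands upright beside the finished stack (all of step 3 and value of joint guard between 1.43 and 1.71 rad and velocity of joint guard between -0.05 and 0.05 rad/s), for 0.2 s.
At the end, for the whole second after the job is handed in: Yellow cheese, separator and orange cheese lie flat in that order on the plate (heights within 4 mm, tilt under 0.1 rad), each centre within 10 mm of the plate's centre seen from above, let go and at rest; the guard stands at rest within 0.14 rad (8 degrees) of upright (all of step 4); the robot touches nothing.
It fails at once if the yellow cheese is dropped (moving faster than 0.5 m/s while not held, a fall of about 13 mm or more) (contact force between the fingers and yellow_cheese below 0.1 N and linear speed of yellow_cheese above 0.5 m/s).
It fails at once if the blue separator disc is dropped (moving faster than 0.5 m/s while not held, a fall of about 13 mm or more) (contact force between the fingers and separator below 0.1 N and linear speed of separator above 0.5 m/s).
It fails at once if the orange cheese is dropped (moving faster than 0.5 m/s while not held, a fall of about 13 mm or more) (contact force between the fingers and orange_cheese below 0.1 N and linear speed of orange_cheese above 0.5 m/s).
It fails at once if the grey cheese is moved by more than 20 mm (distance of ash_cheese from where it was at the start of the episode above 0.02 m).
It fails at once if the brush, salt jar, bowl or spatula is moved by more than 20 mm (distance of any of brush, salt_jar, bowl, spatula from where it was at the start of the episode above 0.02 m).
It also fails if it takes over 66 s, if anything falls off the work surface, if the arm or the gripper's body presses on something with over 40 N, if the wrist force passes 120 N, or if a joint passes its speed limit or range.

## Working session

There is one attempt and no reset: what is moved stays moved. The work goes in short steps, Python scripts to look and compute and a shell command to move; the robot and the scene stay as the last step left them, time stands still between calls to the robot, and variables do not carry over. Pictures are saved under pics/ and viewed, and the job is handed in when it is done.

```bash
ls; mkdir -p pics
python3 - <<'E'
from bench import r
import cv2,numpy as np
s=r.get_state()
for k in s: print(k,np.round(s[k],4))
for n in("scene","top"):
    im=r.capture(n); cv2.imwrite(f"pics/{n}0.png",im[:,:,::-1]); c=r.camera_info(n)
    R=cv2.Rodrigues(np.array(c["rvec"]))[0]; print(n,np.round(c["K"],1).tolist(),np.round(-R.T@np.array(c["tvec"]).ravel(),3),np.round(R,3).tolist())
print(r.tcp_to_grasp)
E
```

```text
pics
t 0.0
joints [ 1.076   0.2872  1.5782  0.      1.2786 -0.15  ]
joint_velocities [ 0.0002  0.0002 -0.     -0.0005 -0.0007  0.0024]
joint_efforts [ 1.10000e-03 -4.05975e+01 -2.92632e+01 -0.00000e+00  5.70000e-03
 -0.00000e+00]
tcp_pos [0.2278 0.6347 0.2299]
eef_rot [ 0.5776 -0.4072  0.5791  0.4065]
contact_force [-0.5659 -0.0489  0.1155]
torque [-0.0735  0.0359  0.0392]
grip_width 0.0852
scene [[444.3, 0.0, 254.9], [0.0, 444.3, 192.8], [0.0, 0.0, 1.0]] [1.131 0.605 0.873] [[-0.743, 0.669, -0.008], [0.456, 0.498, -0.737], [-0.489, -0.551, -0.676]]
top [[430.9, 0.0, 256.1], [0.0, 430.9, 193.0], [0.0, 0.0, 1.0]] [ 0.4   -0.06   1.169] [[0.03, -0.999, 0.021], [-0.99, -0.032, -0.14], [0.141, -0.017, -0.99]]
0.0187
```

View pics/scene0.png

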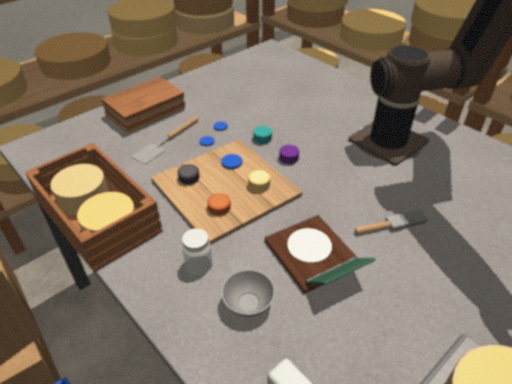

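View pics/top0.png

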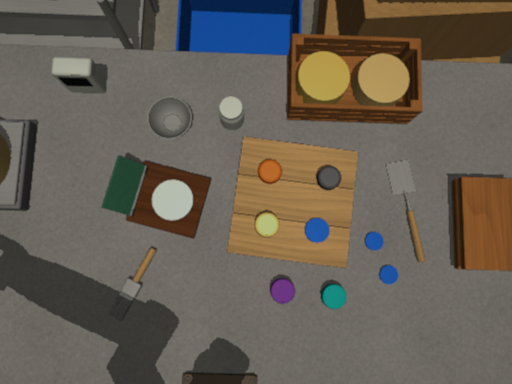

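```bash
cat > h.py <<'E'
from bench import r
import cv2,numpy as np
CI={n:r.camera_info(n) for n in("scene","top")}
def ray(n,uv,z):
    c=CI[n];R=cv2.Rodrigues(np.array(c["rvec"],float))[0];t=np.array(c["tvec"],float).ravel()
    o=-R.T@t;d=R.T@np.linalg.inv(np.array(c["K"]))@[uv[0],uv[1],1.];return o+d*(z-o[2])/d[2]
def proj(n,P):
    c=CI[n];return cv2.projectPoints(np.array(P,float).reshape(-1,3),np.array(c["rvec"],float),np.array(c["tvec"],float),np.array(c["K"],float),None)[0].reshape(-1,2)
# H lo,hi,S lo,V lo
COL=dict(yellow=(22,34,80,120),blue=(105,125,150,80),orange=(3,14,160,120),purple=(130,160,80,40),teal=(80,95,80,50),green=(60,90,60,20))
def blobs(im,c,amin=60):
    h=cv2.cvtColor(im,cv2.COLOR_RGB2HSV);a=COL[c]
    m=cv2.inRange(h,(a[0],a[2],a[3]),(a[1],255,255))
    n,l,s,ct=cv2.connectedComponentsWithStats(m)
    return [(tuple(np.round(ct[i],2)),s[i][:].tolist()) for i in range(1,n) if s[i][4]>=amin],l
E
python3 - <<'E'
from h import *
for n in("scene","top"):
    im=cv2.imread(f"pics/{n}0.png")[:,:,::-1].copy()
    h=cv2.cvtColor(im,cv2.COLOR_RGB2HSV)
    for p in {"scene":[(258,178),(232,161),(218,206),(310,246),(340,270)],"top":[(267,225),(317,230),(270,171),(172,200),(125,185)]}[n]: print(n,p,h[p[1],p[0]])
    for c,z in (("yellow",.035),("blue",.023),("orange",.032),("green",.05)):
        for ct,s in blobs(im,c)[0]: print(n,c,ct,s,np.round(ray(n,ct,z),4))
E
```

```text
scene (258, 178) [ 26  76 246]
scene (232, 161) [109 186 208]
scene (218, 206) [ 11 173 224]
scene (310, 246) [ 21  14 247]
scene (340, 270) [70 87 97]
scene yellow (np.float64(77.88), np.float64(179.79)) [53, 166, 49, 29, 820] [ 0.865  -0.4669  0.035 ]
scene yellow (np.float64(258.64), np.float64(176.35)) [249, 170, 21, 13, 113] [ 0.4685 -0.1243  0.035 ]
scene yellow (np.float64(103.74), np.float64(209.54)) [78, 193, 54, 36, 1332] [ 0.8687 -0.3043  0.035 ]
scene yellow (np.float64(485.55), np.float64(366.62)) [454, 346, 58, 38, 1854] [0.5279 0.5971 0.035 ]
scene blue (np.float64(220.0), np.float64(125.63)) [214, 122, 13, 8, 76] [ 0.3768 -0.4196  0.023 ]
scene blue (np.float64(206.35), np.float64(140.62)) [200, 137, 13, 8, 86] [ 0.4636 -0.3822  0.023 ]
scene blue (np.float64(231.31), np.float64(161.04)) [222, 155, 19, 13, 195] [ 0.4721 -0.2451  0.023 ]
scene orange (np.float64(218.42), np.float64(201.66)) [208, 194, 22, 16, 279] [ 0.6197 -0.1224  0.032 ]
scene green (np.float64(262.06), np.float64(134.17)) [253, 126, 19, 18, 286] [ 0.3319 -0.2578  0.05  ]
scene green (np.float64(340.
[... 1108 characters left out ...]
op orange (np.float64(407.54), np.float64(47.19)) [370, 38, 51, 43, 239] [ 0.9919 -0.4945  0.032 ]
top orange (np.float64(352.32), np.float64(61.1)) [342, 57, 25, 16, 152] [ 0.9442 -0.3378  0.032 ]
top orange (np.float64(348.05), np.float64(94.9)) [341, 85, 14, 17, 112] [ 0.8448 -0.3257  0.032 ]
top orange (np.float64(269.89), np.float64(170.32)) [258, 159, 24, 24, 424] [ 0.6251 -0.1145  0.032 ]
top orange (np.float64(486.48), np.float64(223.26)) [462, 178, 50, 92, 4021] [ 0.5008 -0.6968  0.032 ]
top green (np.float64(123.08), np.float64(185.2)) [102, 156, 43, 59, 1514] [0.569  0.2692 0.05  ]
top green (np.float64(333.43), np.float64(295.82)) [321, 284, 26, 25, 523] [ 0.3017 -0.2838  0.05  ]
```

Run:
```python
from h import *
s=cv2.imread("pics/scene0.png");t=cv2.imread("pics/top0.png")
cv2.imwrite("pics/c1.png",cv2.resize(s[130:300,190:390],None,fx=4,fy=3.5*8/7,interpolation=cv2.INTER_NEAREST)[:600])
cv2.imwrite("pics/c2.png",cv2.resize(t[130:270,95:295],None,fx=4,fy=4,interpolation=cv2.INTER_NEAREST))
```

```text
(no output)
```

View pics/c1.png

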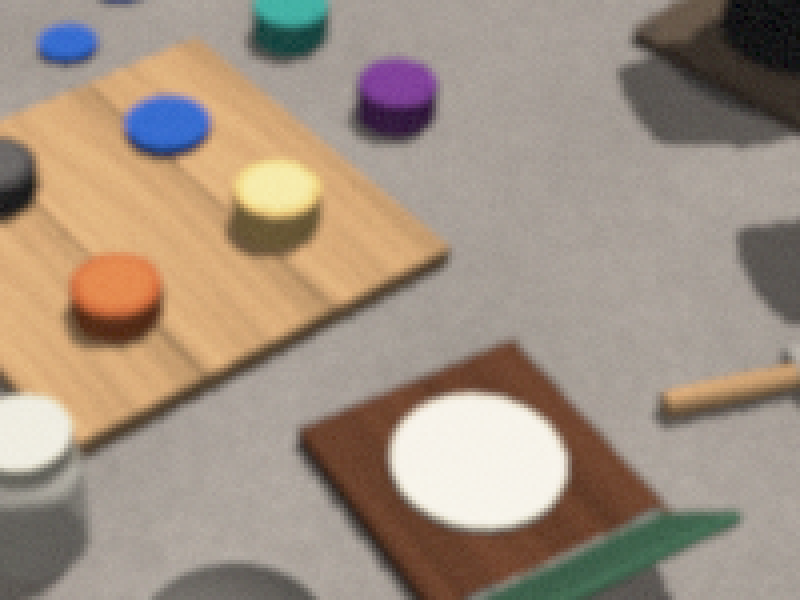

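View pics/c2.png

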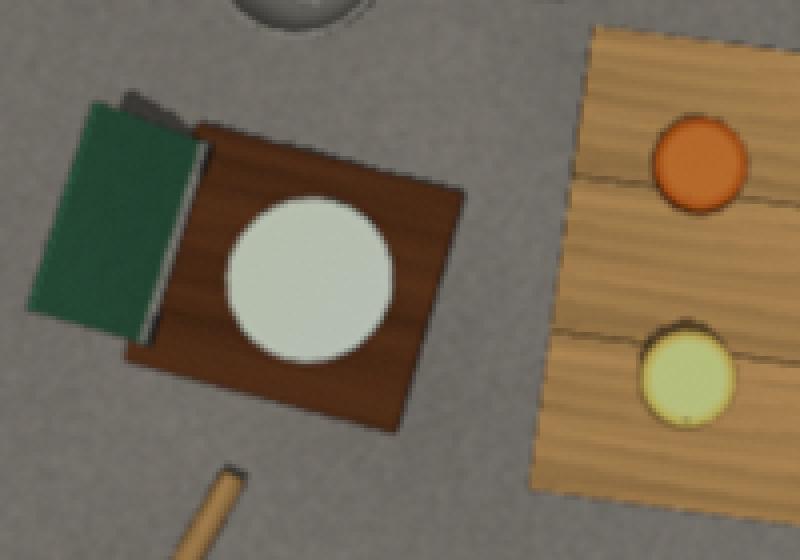

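```bash
cat >> h.py <<'E'
def face(im,seed,tolH=8,dV=45,win=30):
    "ellipse of the uniformly lit face around seed"
    h=cv2.cvtColor(im,cv2.COLOR_RGB2HSV).astype(int);u,v=map(int,seed)
    ref=np.median(h[v-2:v+3,u-2:u+3].reshape(-1,3),0)
    m=((abs(h[...,2]-ref[2])<dV)&((abs(h[...,0]-ref[0])<tolH)|(ref[1]<40))&(abs(h[...,1]-ref[1])<45)).astype(np.uint8)
    m[:v-win]=0;m[v+win:]=0;m[:,:u-win]=0;m[:,u+win:]=0
    n,l,s,ct=cv2.connectedComponentsWithStats(m,connectivity=4);m=(l==l[v,u]).astype(np.uint8)
    c=max(cv2.findContours(m,cv2.RETR_EXTERNAL,cv2.CHAIN_APPROX_NONE)[0],key=len)
    e=cv2.fitEllipse(c);mo=cv2.moments(m,True)
    return np.array(e[0]),np.array([mo['m10']/mo['m00'],mo['m01']/mo['m00']]),e[1],int(m.sum())
E
python3 - <<'E'
from h import *
S={"scene":dict(yellow=(259,177),blue=(232,161),orange=(219,201),plate=(310,245)),"top":dict(yellow=(267,225),blue=(317,230),orange=(270,171),plate=(172,200))}
Z=dict(yellow=.052,blue=.028,orange=.046,plate=.022)
for k in Z:
  for n in S:
    im=cv2.imread(f"pics/{n}0.png")[:,:,::-1].copy()
    e,m,ax,a=face(im,S[n][k]);P=ray(n,m,Z[k])
    print(k,n,e.round(2),m.round(2),np.round(ax,1),a,P.round(4))
E
```

```text
yellow scene [258.82 176.23] [258.8  176.18] [13.1 21.4] 242 [ 0.4811 -0.1098  0.052 ]
yellow top [266.62 224.5 ] [266.63 224.5 ] [19.7 20.4] 344 [ 0.4779 -0.1087  0.052 ]
blue scene [231.31 160.53] [231.31 160.53] [11.1 18.4] 182 [ 0.4743 -0.2421  0.028 ]
blue top [316.5  229.73] [316.5  229.71] [22.4 22.9] 435 [ 0.4698 -0.2424  0.028 ]
orange scene [218.37 200.04] [218.38 200.  ] [15.  23.5] 303 [ 0.6242 -0.1154  0.046 ]
orange top [270.04 170.32] [270.05 170.33] [21.5 22.5] 410 [ 0.6223 -0.1143  0.046 ]
plate scene [309.14 244.81] [309.13 244.8 ] [32.  43.1] 1137 [0.5434 0.146  0.022 ]
plate top [172.04 199.48] [172.04 199.48] [39.1 40.2] 1290 [0.539  0.1446 0.022 ]
```

```bash
cat >> h.py <<'E'
from scipy.spatial.transform import Rotation as Ro
def axes():
    q=r.get_state()["eef_rot"];return Ro.from_quat([q[1],q[2],q[3],q[0]]).as_matrix()
def delta(pos,yaw,quiet=False):
    "rows' shift (mm) and turn to reach pos pointing down, jaw axis at world angle yaw (mod pi)"
    s=r.get_state();R=axes();best=None
    for y in(yaw,yaw+np.pi):
        z=np.array([np.cos(y),np.sin(y),0]);x=np.array([0,0,-1.]);T=np.c_[x,np.cross(z,x),z]
        rv=Ro.from_matrix(R.T@T).as_rotvec()
        if best is None or np.linalg.norm(rv)<np.linalg.norm(best):best=rv
    d=R.T@(np.array(pos)-s["tcp_pos"])*1000
    print("t",round(s["t"],2),"tcp",np.round(s["tcp_pos"],4),"w",round(s["grip_width"],4),"F",np.round(s["contact_force"],1),"-> d",d.round(1),"rv",best.round(3));return d,best
E
python3 - <<'E'
from h import *
c=np.array([(200,122),(463,190),(397,432),(127,360)])/4+[95,130]
P=np.array([ray("top",p,.016)[:2] for p in c]);print(P.round(4))
for a,b in((1,0),(2,3),(2,1),(3,0)):
    d=P[b]-P[a];print(np.linalg.norm(d).round(4),np.degrees(np.arctan2(d[1],d[0])).round(1))
# centre of board = origin + 12mm in y
print(P.mean(0))
g=np.array([(100,102),(30,310)])/4+[95,130]
h=np.array([(205,145),(150,345)])/4+[95,130]
print([ray("top",p,.028).round(4) for p in h])
for z in(.06,.07,.08,.09):print(z,[ray("top",p,z).round(4) for p in g])
print(axes().round(3)); delta([.48,-.109,.12],np.radians(90-78))
E
```

```text
[[0.644  0.2249]
 [0.603  0.0446]
 [0.4386 0.0811]
 [0.4808 0.2626]]
0.1849 77.2
0.1864 76.9
0.1685 -12.5
0.1674 -13.0
[0.54160438 0.15332071]
[array([0.6258, 0.2176, 0.028 ]), array([0.4903, 0.2449, 0.028 ])]
0.06 [array([0.6458, 0.2799, 0.06  ]), array([0.5079, 0.3145, 0.06  ])]
0.07 [array([0.6436, 0.2769, 0.07  ]), array([0.5069, 0.3111, 0.07  ])]
0.08 [array([0.6413, 0.2738, 0.08  ]), array([0.506 , 0.3078, 0.08  ])]
0.09 [array([0.6391, 0.2708, 0.09  ]), array([0.505 , 0.3044, 0.09  ])]
[[-0.001 -0.941  0.338]
 [-0.002  0.338  0.941]
 [-1.     0.    -0.002]]
t 0.1 tcp [0.2278 0.6347 0.2301] w 0.0853 F [ 0.3  0.5 -0.4] -> d [ 111.2 -488.7 -614.5] rv [ 1.017e+00 -2.000e-03  1.000e-03]
```

Run:
```python
from h import *
delta([.40,.35,.2],np.radians(30)); delta([.4795,-.1093,.13],np.radians(-13))
```

```text
t 0.1 tcp [0.2278 0.6347 0.2301] w 0.0853 F [ 0.3  0.5 -0.4] -> d [  30.4 -258.3 -209.7] rv [ 0.702 -0.002  0.   ]
t 0.1 tcp [0.2278 0.6347 0.2301] w 0.0853 F [ 0.3  0.5 -0.4] -> d [ 101.2 -488.4 -615. ] rv [ 1.453e+00 -2.000e-03  1.000e-03]
```

```bash
python3 -m crank '[[0,4,-32,-26,0.09,0,0],[0,8,-65,-52,0.18,0,0],[0,12,-97,-79,0.27,0,0],[0,16,-129,-105,0.36,0,0],[0,20,-162,-131,0.45,0,0],[0,24,-194,-157,0.54,0,0],[0,27,-226,-184,0.63,0,0],[0,30,-258,-210,0.72,0,0],[0,32,-277,-244,0.8,0,0],[0,34,-296,-278,0.88,0,0],[0,36,-315,-312,0.96,0,0],[0,38,-334,-346,1.04,0,0]]' 30
python3 - <<'E'
from h import *
delta([.4795,-.1093,.10],np.radians(-13))
E
```

```text
t: 1.1
tcp_pos: [0.4248, 0.1943, 0.1921]
eef_rot: [0.704, -0.065, 0.705, 0.064]
contact_force: [1.2, -0.2, -0.5]
grip_width: 0.0857
t 1.1 tcp [0.4248 0.1943 0.1921] w 0.0857 F [ 1.2 -0.2 -0.5] -> d [  92.7 -308.3   -1. ] rv [ 0.409 -0.002  0.002]
```

```bash
python3 -m crank '[[0,5,-35,0,0.05,0,0],[0,10,-70,0,0.1,0,0],[0,15,-105,0,0.15,0,0],[0,20,-140,0,0.2,0,0],[0,25,-175,0,0.25,0,0],[0,30,-210,0,0.3,0,0],[0,40,-245,-1,0.35,0,0],[0,50,-280,-1,0.41,0,0],[0,65,-300,-1,0.41,0,0],[0,80,-308,-1,0.41,0,0],[0,92,-308,-1,0.41,0,0],[0,92,-308,-1,0.41,0,0]]'
python3 - <<'E'
from h import *
delta([.4795,-.1093,.022],np.radians(-13))
for n in("scene","top"):
    im=r.capture(n); cv2.imwrite(f"pics/{n}1.png",im[:,:,::-1])
s=cv2.imread("pics/scene1.png");t=cv2.imread("pics/top1.png")
o=np.hstack([cv2.resize(s[80:230,180:330],(400,400)),cv2.resize(t[150:300,200:350],(400,400))])
cv2.imwrite("pics/v1.png",o)
E
```

```text
t: 2.1
tcp_pos: [0.4772, -0.1088, 0.0975]
eef_rot: [0.7, 0.081, 0.705, -0.081]
contact_force: [-0.0, 0.2, -0.4]
grip_width: 0.0856
t 2.1 tcp [ 0.4772 -0.1088  0.0975] w 0.0856 F [-0.   0.2 -0.4] -> d [75.5  0.2  2.9] rv [-0.003 -0.008  0.001]
```

View pics/v1.png

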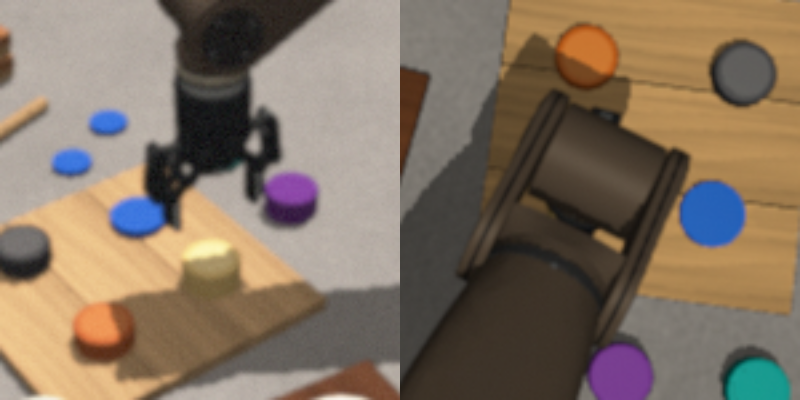

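```bash
python3 -m crank '[[0,20,0,2,0,-0.008,0],[0,40,0,2,0,-0.008,0],[0,58,0,3,0,-0.008,0],[0,68,0,3,0,-0.008,0],[0,75,0,3,0,-0.008,0],[0,77,0,3,0,-0.008,0],[0,77,0,3,0,-0.008,0]]'
python3 - <<'E'
from h import *
delta([.4795,-.1093,.022],np.radians(-13))
for n in("scene",):
    im=r.capture(n); cv2.imwrite(f"pics/{n}2.png",im[:,:,::-1])
s=cv2.imread("pics/scene2.png")
cv2.imwrite("pics/v2.png",cv2.resize(s[110:230,180:330],None,fx=5,fy=5))
E
```

```text
t: 2.78
tcp_pos: [0.4819, -0.1094, 0.0235]
eef_rot: [0.704, 0.079, 0.701, -0.081]
contact_force: [-0.6, -0.5, -1.1]
grip_width: 0.0853
t 2.78 tcp [ 0.4819 -0.1094  0.0235] w 0.0853 F [-0.6 -0.5 -1.1] -> d [ 1.4 -0.4 -2.4] rv [-0.001  0.005  0.002]
```

View pics/v2.png

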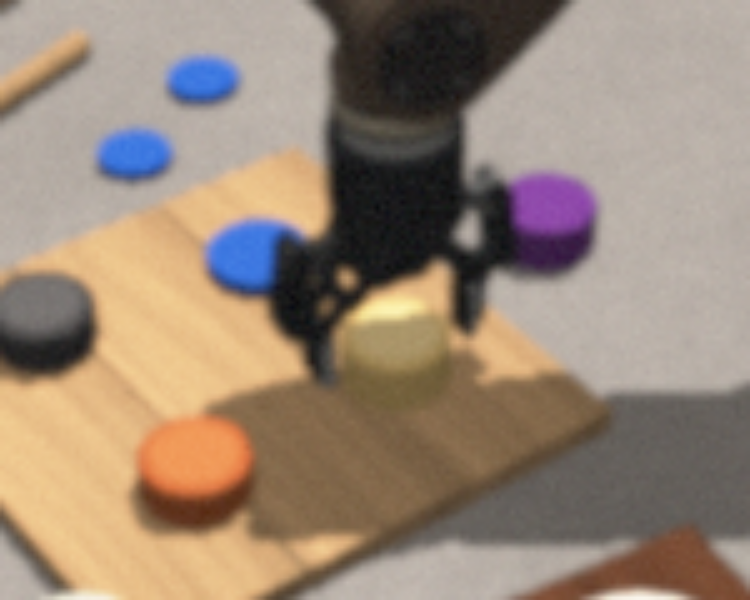

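Run:
```python
from h import *
R=axes();p=np.array(r.get_state()["tcp_pos"])
for s in(1,-1):
  for dz in(0,.006,.013):
    print(s,dz,((proj("scene",p+s*R[:,2]*.046+[0,0,dz])[0]-[180,110])*5).round(0))
```

```text
1 0 [323. 395.]
1 0.006 [322. 387.]
1 0.013 [322. 378.]
-1 0 [461. 344.]
-1 0.006 [461. 336.]
-1 0.013 [462. 327.]
```

```bash
python3 -m crank '[[0,5,0,-2,0,0.005,0],[0,9.5,0,-2.4,0,0.005,0],[0,9.5,0,-2.4,0,0.005,0],[30,9.5,0,-2.4,0,0.005,0],[60,9.5,0,-2.4,0,0.005,0],[120,9.5,0,-2.4,0,0.005,0],[120,9.5,0,-2.4,0,0.005,0],[120,9.5,0,-2.4,0,0.005,0],[120,9.5,0,-2.4,0,0.005,0],[120,9.5,0,-2.4,0,0.005,0]]' 30
python3 - <<'E'
from h import *
delta([.4795,-.1093,.12],np.radians(-13))
E
```

```text
t: 3.67
tcp_pos: [0.4803, -0.1093, 0.0147]
eef_rot: [0.703, 0.079, 0.702, -0.081]
contact_force: [0.8, 0.0, 2.8]
grip_width: 0.0631
t 3.67 tcp [ 0.4803 -0.1093  0.0147] w 0.0631 F [0.8 0.  2.8] -> d [-105.3   -0.4   -0.6] rv [-0.001  0.002  0.002]
```

```bash
python3 -m crank '[[120,-8,0,0,0,0,0],[120,-25,0,0,0,0,0],[120,-50,0,0,0,0,0],[120,-80,0,0,0,0,0],[120,-100,0,0,0,0,0],[120,-105,0,0,0,0,0]]'
python3 - <<'E'
from h import *
for n in("scene","top"):
    im=r.capture(n); cv2.imwrite(f"pics/{n}3.png",im[:,:,::-1])
s=cv2.imread("pics/scene3.png")
cv2.imwrite("pics/v3.png",cv2.resize(s[80:230,180:330],None,fx=4,fy=4))
delta([.5412,.1453,.11],np.radians(-13))
E
```

```text
t: 4.17
tcp_pos: [0.4822, -0.1098, 0.1239]
eef_rot: [0.706, 0.079, 0.7, -0.082]
contact_force: [1.4, -1.0, -0.7]
grip_width: 0.0634
t 4.27 tcp [ 0.4807 -0.1092  0.1208] w 0.0632 F [ 0.  -0.2 -2. ] -> d [ 10.1 261.6   1.6] rv [-0.001  0.005  0.003]
```

View pics/v3.png

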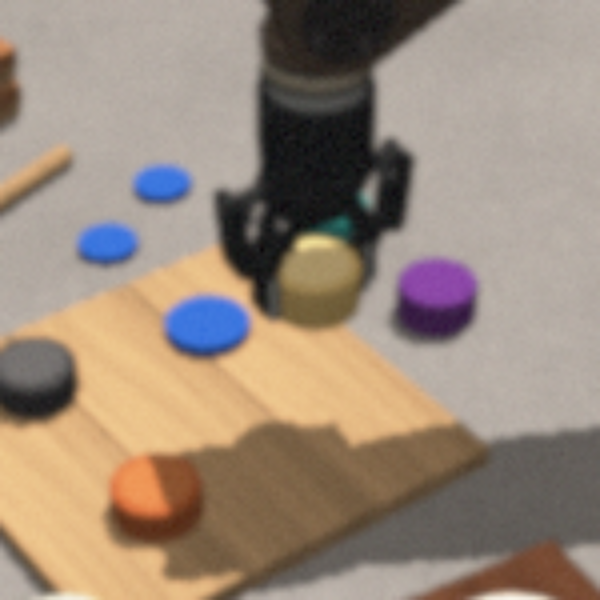

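```bash
python3 -m crank '[[120,0,15,0,0,0.005,0],[120,0,45,0,0,0.005,0],[120,0,80,0,0,0.005,0],[120,0,115,1,0,0.005,0],[120,0,150,1,0,0.005,0],[120,0,185,1,0,0.005,0],[120,0,215,2,0,0.005,0],[120,5,240,2,0,0.005,0],[120,10,255,2,0,0.005,0],[120,15,261,2,0,0.005,0],[120,20,261,2,0,0.005,0],[120,20,261,2,0,0.005,0]]'
python3 - <<'E'
from h import *
im=r.capture("scene"); cv2.imwrite(f"pics/scene4.png",im[:,:,::-1])
s=cv2.imread("pics/scene4.png")
cv2.imwrite("pics/v4.png",cv2.resize(s[150:300,230:380],None,fx=4,fy=4))
delta([.5412,.1453,.019],np.radians(-13))
E
```

```text
t: 5.27
tcp_pos: [0.5394, 0.144, 0.097]
eef_rot: [0.7, 0.079, 0.705, -0.082]
contact_force: [0.7, -0.1, -1.8]
grip_width: 0.0632
t 5.32 tcp [0.54   0.1436 0.098 ] w 0.0634 F [-0.1  0.8 -0.9] -> d [79.   2.2  1.1] rv [-0.001 -0.004  0.005]
```

View pics/v4.png

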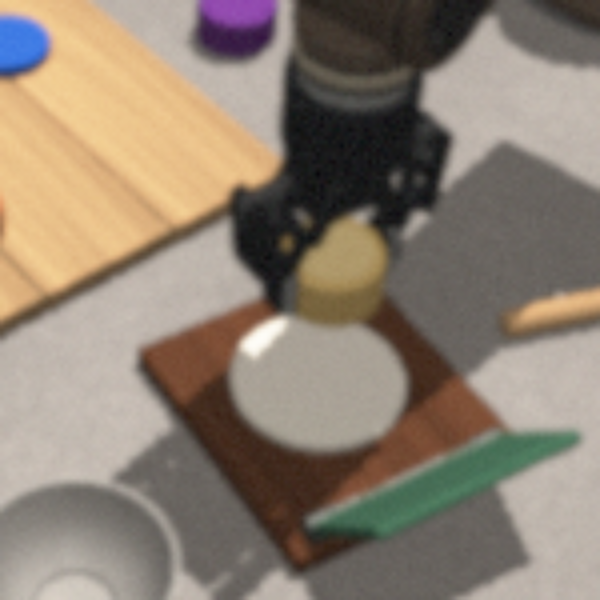

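```bash
python3 -m crank '[[120,10,1,1,0,0,0],[120,30,2,1,0,0,0],[120,50,2,1,0,0,0],[120,62,2,1,0,0,0],[120,70,2,1,0,0,0],[120,74,2,1,0,0,0],[120,74,2,1,0,0,0],[120,74,2,1,0,0,0]]'
python3 - <<'E'
from h import *
im=r.capture("scene"); cv2.imwrite(f"pics/scene5.png",im[:,:,::-1])
s=cv2.imread("pics/scene5.png")
cv2.imwrite("pics/v5.png",cv2.resize(s[180:300,250:390],None,fx=5,fy=5))
for i in range(3):delta([.5412,.1453,.019],np.radians(-13)); r.capture("top")
E
```

```text
t: 5.98
tcp_pos: [0.5417, 0.1449, 0.0245]
eef_rot: [0.701, 0.079, 0.704, -0.082]
contact_force: [1.3, 0.1, -0.2]
grip_width: 0.0633
t 6.03 tcp [0.542 0.145 0.025] w 0.0632 F [ 0.5  1.4 -1.7] -> d [ 6.   0.1 -0.8] rv [-0.001 -0.002  0.004]
t 6.08 tcp [0.5421 0.1451 0.0251] w 0.0634 F [-0.   0.6 -1.3] -> d [ 6.1 -0.  -0.9] rv [-0.001 -0.002  0.004]
t 6.13 tcp [0.5421 0.1452 0.0252] w 0.0632 F [ 0.9 -0.4 -1.8] -> d [ 6.2 -0.  -0.9] rv [-0.001 -0.002  0.004]
```

View pics/v5.png

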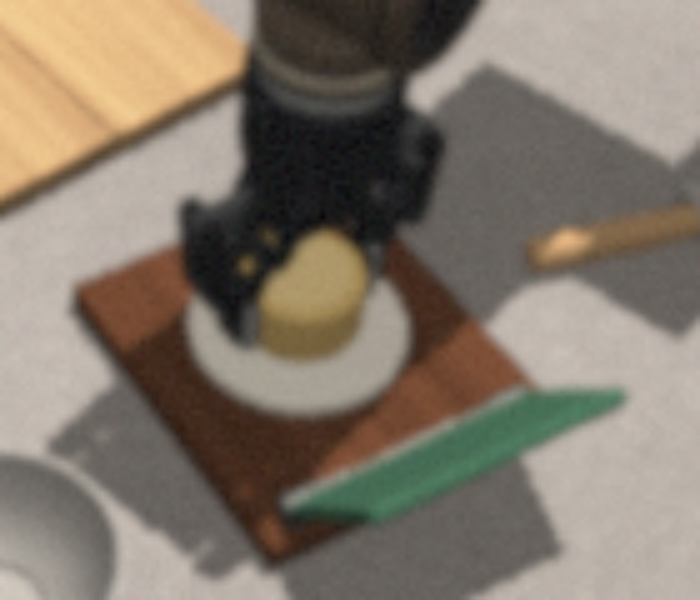

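```bash
python3 -m crank '[[120,2,0,-0.9,0,-0.002,0.004],[120,4,0,-0.9,0,-0.002,0.004],[120,5,0,-0.9,0,-0.002,0.004],[120,6,0,-0.9,0,-0.002,0.004],[120,6,0,-0.9,0,-0.002,0.004],[120,6,0,-0.9,0,-0.002,0.004]]'
python3 - <<'E'
from h import *
delta([.5412,.1453,.019],np.radians(-13))
E
```

```text
t: 6.68
tcp_pos: [0.5409, 0.1454, 0.0189]
eef_rot: [0.702, 0.08, 0.703, -0.08]
contact_force: [0.0, 0.7, -1.2]
grip_width: 0.0633
t 6.68 tcp [0.5409 0.1454 0.0189] w 0.0633 F [ 0.   0.7 -1.2] -> d [-0.1 -0.   0.3] rv [-0.001 -0.     0.   ]
```

```bash
python3 -m crank '[[120,1,0,0.3,0,0,0],[120,1.5,0,0.3,0,0,0],[120,1.5,0,0.3,0,0,0]]';python3 -m crank '[[120,0.5,0,0,0,0,0],[120,1,0,0,0,0,0],[120,1,0,0,0,0,0]]'
```

```text
t: 6.93
tcp_pos: [0.5411, 0.1454, 0.0188]
eef_rot: [0.702, 0.08, 0.703, -0.08]
contact_force: [-5.4, 0.0, 8.0]
grip_width: 0.063
t: 7.18
tcp_pos: [0.5415, 0.1455, 0.0188]
eef_rot: [0.702, 0.08, 0.703, -0.08]
contact_force: [-3.1, 0.2, 5.6]
grip_width: 0.0632
```

Contact with the plate is made. Open and rise.

```bash
python3 -m crank '[[50,0,0,0,0,0,0],[40,0,0,0,0,0,0],[20,0,0,0,0,0,0],[0,0,0,0,0,0,0],[0,0,0,0,0,0,0],[0,0,0,0,0,0,0],[0,-10,0,0,0,0,0],[0,-35,0,0,0,0,0],[0,-70,0,0,0,0,0],[0,-105,0,0,0,0,0],[0,-110,-30,0,0,0,0]]'
python3 - <<'E'
from h import *
delta([.472,-.2423,.10],np.radians(-13))
for n in("scene","top"):
    im=r.capture(n); cv2.imwrite(f"pics/{n}6.png",im[:,:,::-1])
s=cv2.imread("pics/scene6.png")
cv2.imwrite("pics/v6.png",cv2.resize(s[150:300,240:390],None,fx=4,fy=4))
E
```

```text
t: 8.1
tcp_pos: [0.54, 0.1191, 0.1373]
eef_rot: [0.707, 0.08, 0.698, -0.078]
contact_force: [1.8, -1.1, 0.9]
grip_width: 0.0854
t 8.1 tcp [0.54   0.1191 0.1373] w 0.0854 F [ 1.8 -1.1  0.9] -> d [  35.7 -367.7   13.4] rv [ 0.003  0.012 -0.005]
```

View pics/v6.png

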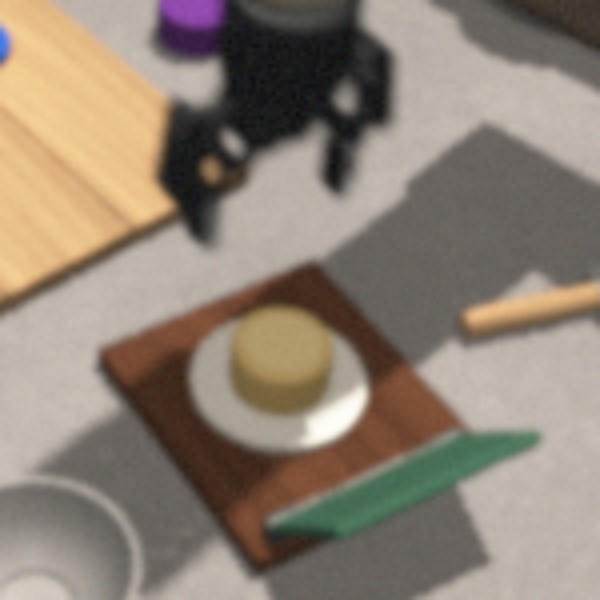

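Run:
```python
from h import *
for n in("scene","top"):
    im=cv2.imread(f"pics/{n}6.png")[:,:,::-1].copy()
    sd=proj(n,[.541,.1453,.056])[0]; print(n,sd)
    h=cv2.cvtColor(im,cv2.COLOR_RGB2HSV); u,v=sd.astype(int)
    print(h[v-14:v+18:2,u])
    e,m,ax,a=face(im,sd); print(e,m,ax,a,ray(n,m,.056).round(4))
t=cv2.imread("pics/top6.png")
cv2.imwrite("pics/v7.png",cv2.resize(t[130:270,100:250],None,fx=4,fy=4))
```

```text
scene [310.62609936 235.06489387]
[[ 11 140  69]
 [ 10 151  64]
 [ 14 138  74]
 [ 19 119 141]
 [ 20 102 173]
 [ 20 101 175]
 [ 20  97 173]
 [ 20  99 177]
 [ 21  98 174]
 [ 21  98 177]
 [ 21 101 174]
 [ 20 109 169]
 [ 19 123 153]
 [ 19 125 124]
 [ 19 125 120]
 [ 20 132 116]]
[309.59228516 236.80937195] [309.97613365 236.53460621] (19.1894588470459, 27.618253707885742) 419 [0.5457 0.1475 0.056 ]
top [169.57782175 197.04896269]
[[16 83 80]
 [16 88 78]
 [14 86 74]
 [15 86 71]
 [16 88 67]
 [14 88 61]
 [15 88 52]
 [17 94 38]
 [15 68 45]
 [15 76 47]
 [16 87 50]
 [16 89 63]
 [14 86 68]
 [16 86 71]
 [16 91 76]
 [16 87 79]]
[163.57769775 192.57659912] [163.23063973 193.45159933] (49.592350006103516, 65.64781188964844) 2376 [0.5499 0.1623 0.056 ]
```

View pics/v7.png

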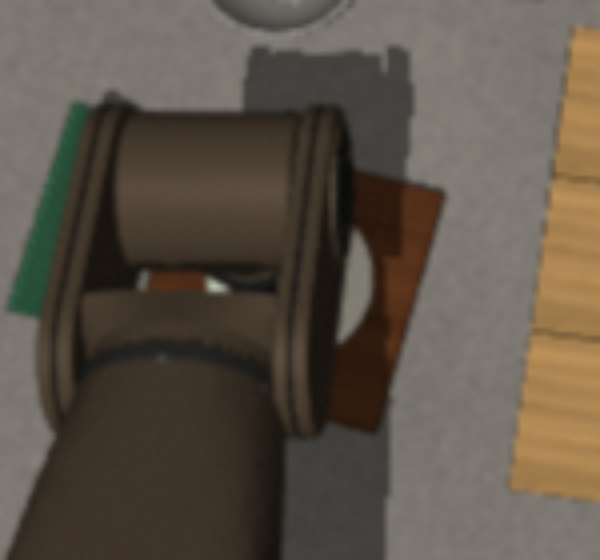

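```bash
python3 -m crank '[[0,0,-35,1,0,0.01,0],[0,0,-70,2,0,0.01,0],[0,0,-105,4,0,0.01,0],[0,5,-140,5,0,0.01,0],[0,10,-175,6,0,0.01,0],[0,15,-210,8,0,0.01,0],[0,20,-245,9,0,0.01,0],[0,25,-280,10,0,0.01,0],[0,30,-315,12,0,0.01,0],[0,35,-345,13,0,0.01,0],[0,45,-362,13,0,0.01,0],[0,55,-367,13,0,0.01,0]]'
python3 - <<'E'
from h import *
im=r.capture("top"); cv2.imwrite("pics/top8.png",im[:,:,::-1])
sc=r.capture("scene"); cv2.imwrite("pics/scene8.png",sc[:,:,::-1])
for n,i in(("top",im),("scene",sc)):
    e,m,ax,a=face(i,proj(n,[.541,.1453,.056])[0]);print(n,e,m,ax,a,ray(n,m,.056).round(4))
t=cv2.imread("pics/top8.png");s=cv2.imread("pics/scene8.png")
cv2.imwrite("pics/v8.png",np.hstack([cv2.resize(t[130:270,100:240],(400,400)),cv2.resize(s[110:210,180:280],(400,400))]))
delta([.472,-.2423,.03],np.radians(-13))
E
```

```text
t: 9.2
tcp_pos: [0.4659, -0.2483, 0.0776]
eef_rot: [0.701, 0.082, 0.704, -0.082]
contact_force: [0.5, -0.5, -0.0]
grip_width: 0.0852
top [169.23712158 197.6709137 ] [169.4048913 197.6576087] (19.8349666595459, 22.33018684387207) 368 [0.5394 0.1457 0.056 ]
scene [310.22982788 235.76309204] [310.31908832 235.68376068] (15.936875343322754, 26.433107376098633) 351 [0.5431 0.1462 0.056 ]
t 9.3 tcp [ 0.4646 -0.245   0.0753] w 0.0855 F [-0.  -0.5  0.6] -> d [45.3  4.2  7.1] rv [-0.004 -0.01  -0.003]
```

View pics/v8.png

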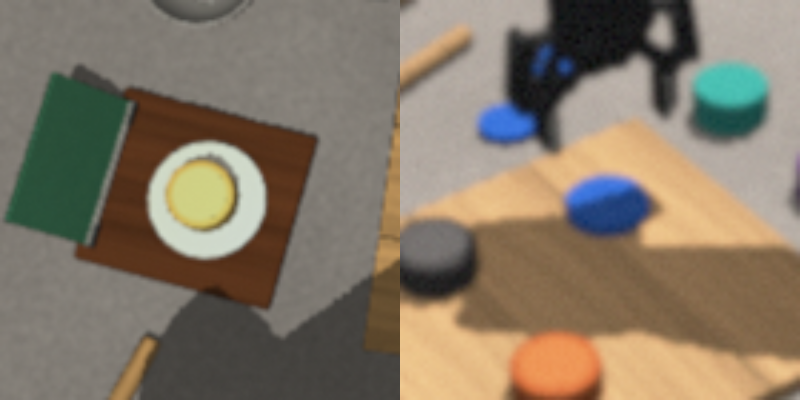

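```bash
python3 -m crank '[[0,5,3,5,0,-0.01,0],[0,20,4,7,0,-0.01,0],[0,35,4,7,0,-0.01,0],[0,43,4,7,0,-0.01,0],[0,47,4,7,0,-0.01,0],[0,47,4,7,0,-0.01,0],[0,47,4,7,0,-0.01,0]]'
python3 - <<'E'
from h import *
delta([.472,-.2423,.0135],np.radians(-13))
sc=r.capture("scene"); cv2.imwrite("pics/scene9.png",sc[:,:,::-1])
s=cv2.imread("pics/scene9.png")
cv2.imwrite("pics/v9.png",cv2.resize(s[110:210,180:280],(600,600)))
delta([.472,-.2423,.0135],np.radians(-13))
E
```

```text
t: 9.88
tcp_pos: [0.4724, -0.242, 0.0286]
eef_rot: [0.703, 0.082, 0.702, -0.08]
contact_force: [-0.7, 0.1, 0.1]
grip_width: 0.0853
t 9.88 tcp [ 0.4724 -0.242   0.0286] w 0.0853 F [-0.7  0.1  0.1] -> d [15.1 -0.4 -0.3] rv [-0.003  0.001 -0.003]
t 9.93 tcp [ 0.4726 -0.2424  0.029 ] w 0.0853 F [ 0.  -1.5  0.3] -> d [15.5 -0.1 -0.6] rv [-0.004  0.001 -0.002]
```

View pics/v9.png

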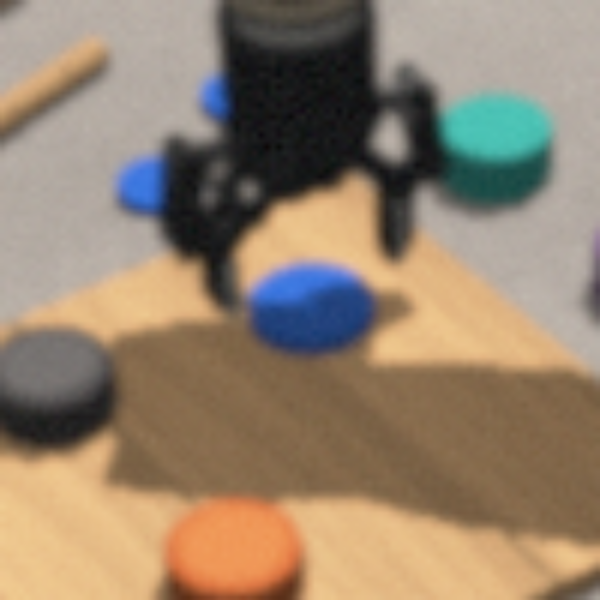

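```bash
python3 -m crank '[[0,5,0,-0.5,0,0,0],[0,10,0,-0.5,0,0,0],[0,14,0,-0.5,0,0,0],[0,15.5,0,-0.5,0,0,0],[0,15.5,0,-0.5,0,0,0]]'; python3 -m crank '[[30,0,0,0,0,0,0],[50,0,0,0,0,0,0],[60,0,0,0,0,0,0],[120,0,0,0,0,0,0],[120,0,0,0,0,0,0],[120,0,0,0,0,0,0],[120,0,0,0,0,0,0]]' 30;  python3 - <<'E'
from h import *
delta([.472,-.2423,.0135],np.radians(-13))
sc=r.capture("scene"); cv2.imwrite("pics/scene10.png",sc[:,:,::-1])
s=cv2.imread("pics/scene10.png")
cv2.imwrite("pics/v10.png",cv2.resize(s[110:210,180:280],(600,600)))
delta([.472,-.2423,.0135],np.radians(-13))
E
```

```text
t: 10.35
tcp_pos: [0.4716, -0.242, 0.0128]
eef_rot: [0.703, 0.082, 0.702, -0.08]
contact_force: [-0.1, 0.5, 0.0]
grip_width: 0.0855
t: 10.93
tcp_pos: [0.4719, -0.2422, 0.0133]
eef_rot: [0.703, 0.082, 0.702, -0.081]
contact_force: [-0.5, 0.1, 3.6]
grip_width: 0.0642
t 10.93 tcp [ 0.4719 -0.2422  0.0133] w 0.0642 F [-0.5  0.1  3.6] -> d [-0.2 -0.   0.1] rv [-0.004  0.001 -0.003]
t 10.98 tcp [ 0.4719 -0.2423  0.0133] w 0.0646 F [ 0.1 -0.2  2.9] -> d [-0.2 -0.   0.1] rv [-0.004  0.001 -0.002]
```

View pics/v10.png

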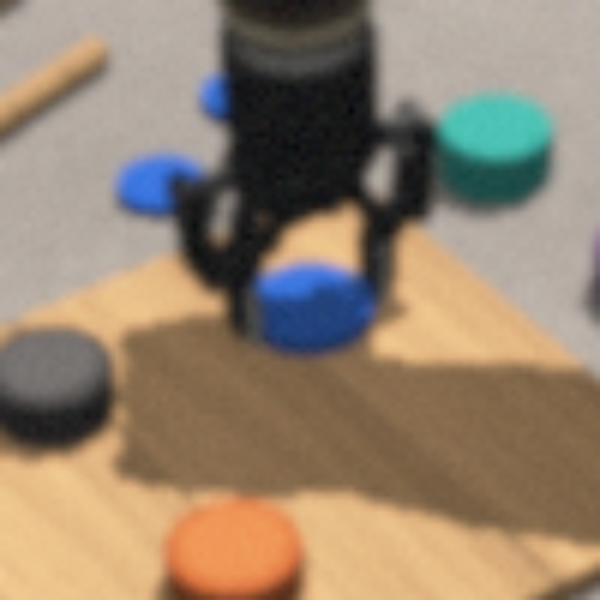

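```bash
python3 -m crank '[[120,-5,0,0,0,0,0],[120,-20,0,0,0,0,0],[120,-45,0,0,0,0,0],[120,-75,0,0,0,0,0],[120,-100,0,0,0,0,0],[120,-110,0,0,0,0,0],[120,-110,0,0,0,0,0]]'
python3 - <<'E'
from h import *
sc=r.capture("scene"); cv2.imwrite("pics/scene11.png",sc[:,:,::-1])
s=cv2.imread("pics/scene11.png")
cv2.imwrite("pics/v11.png",cv2.resize(s[80:180,180:280],(600,600)))
delta([.5412,.1453,.12],np.radians(-13))
E
```

```text
t: 11.57
tcp_pos: [0.4733, -0.2436, 0.1263]
eef_rot: [0.705, 0.081, 0.7, -0.082]
contact_force: [0.1, 0.5, -0.6]
grip_width: 0.0644
t 11.62 tcp [ 0.4722 -0.2428  0.124 ] w 0.0643 F [-0.  -0.4 -0.1] -> d [  4.5 393.6 -21.6] rv [-0.004  0.003 -0.002]
```

View pics/v11.png

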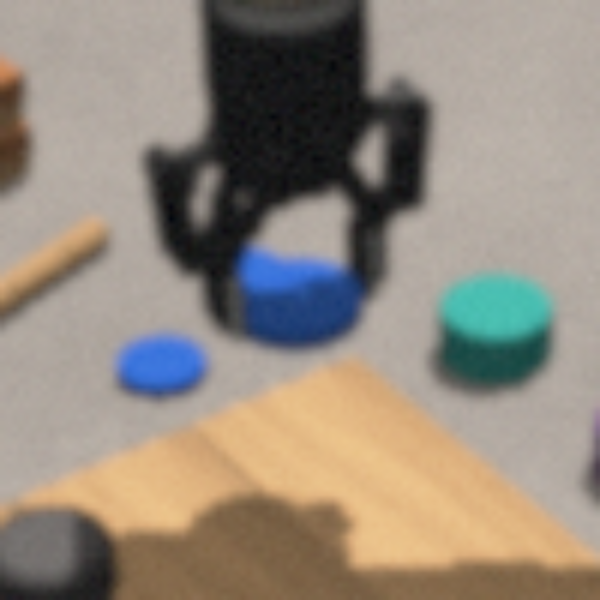

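```bash
python3 -m crank '[[120,0,12,-1,0,0,0],[120,0,35,-2,0,0,0],[120,0,70,-4,0,0,0],[120,0,107,-6,0,0,0],[120,0,145,-8,0,0,0],[120,0,183,-10,0,0,0],[120,0,221,-12,0,0,0],[120,2,259,-14,0,0,0],[120,2,297,-16,0,0,0],[120,4,333,-18,0,0,0],[120,4,360,-20,0,0,0],[120,4,378,-21,0,0,0]]';python3 -m crank '[[120,0,14,0,0,0,0],[120,0,14,0,0,0,0],[120,0,14,0,0,0,0]]'
python3 - <<'E'
from h import *
sc=r.capture("scene"); cv2.imwrite("pics/scene12.png",sc[:,:,::-1])
s=cv2.imread("pics/scene12.png")
cv2.imwrite("pics/v12.png",cv2.resize(s[180:280,260:360],(600,600)))
delta([.5412,.1453,.0513],np.radians(-13))
E
```

```text
t: 12.62
tcp_pos: [0.5358, 0.1335, 0.1174]
eef_rot: [0.702, 0.081, 0.703, -0.08]
contact_force: [-0.5, -0.1, -0.2]
grip_width: 0.0644
t: 12.87
tcp_pos: [0.537, 0.148, 0.1148]
eef_rot: [0.7, 0.08, 0.705, -0.08]
contact_force: [-0.2, 0.2, -0.1]
grip_width: 0.0643
t 12.92 tcp [0.5374 0.1473 0.1153] w 0.0641 F [-0.7 -0.1 -0.4] -> d [64.  -1.   4.6] rv [-0.    -0.006  0.001]
```

View pics/v12.png

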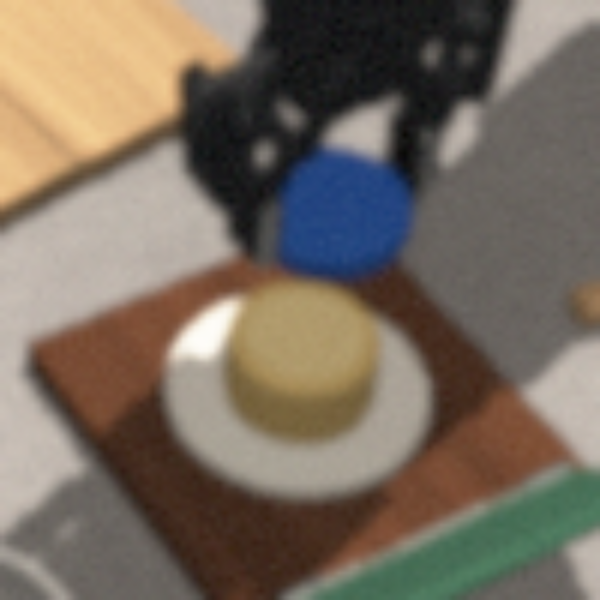

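```bash
python3 -m crank '[[120,8,-1,3,0,-0.006,0],[120,25,-1,4.5,0,-0.006,0],[120,42,-1,4.5,0,-0.006,0],[120,54,-1,4.5,0,-0.006,0],[120,58,-1,4.5,0,-0.006,0],[120,58,-1,4.5,0,-0.006,0],[120,58,-1,4.5,0,-0.006,0]]';python3 - <<'E'
from h import *
delta([.5412,.1453,.0513],np.radians(-13))
E
```

```text
t: 13.5
tcp_pos: [0.5413, 0.1449, 0.0573]
eef_rot: [0.702, 0.08, 0.703, -0.081]
contact_force: [0.2, -0.2, -0.4]
grip_width: 0.0644
t 13.5 tcp [0.5413 0.1449 0.0573] w 0.0644 F [ 0.2 -0.2 -0.4] -> d [ 6.   0.3 -0.2] rv [-0.001 -0.     0.001]
```

```bash
python3 -m crank '[[120,2,0.3,0,0,0,0],[120,4,0.3,0,0,0,0],[120,5,0.3,0,0,0,0],[120,5,0.3,0,0,0,0],[120,5,0.3,0,0,0,0]]';python3 -m crank '[[120,0.5,0,0,0,0,0],[120,1,0,0,0,0,0],[120,1,0,0,0,0,0]]'; python3 -m crank '[[120,0.5,0,0,0,0,0],[120,0.5,0,0,0,0,0]]'
```

```text
t: 13.92
tcp_pos: [0.5415, 0.1453, 0.0526]
eef_rot: [0.703, 0.08, 0.702, -0.081]
contact_force: [0.8, 0.0, 0.2]
grip_width: 0.0643
t: 14.17
tcp_pos: [0.5415, 0.1453, 0.0515]
eef_rot: [0.703, 0.08, 0.702, -0.081]
contact_force: [0.2, 0.0, -0.6]
grip_width: 0.0643
t: 14.33
tcp_pos: [0.5415, 0.1454, 0.0513]
eef_rot: [0.703, 0.08, 0.703, -0.081]
contact_force: [-1.1, 0.0, 2.2]
grip_width: 0.0643
```

```bash
python3 -m crank '[[50,0,0,0,0,0,0],[40,0,0,0,0,0,0],[20,0,0,0,0,0,0],[0,0,0,0,0,0,0],[0,0,0,0,0,0,0],[0,0,0,0,0,0,0],[0,-10,0,0,0,0,0],[0,-35,0,0,0,0,0],[0,-60,-20,0,0,0,0],[0,-65,-50,0,0,0,0]]'
python3 - <<'E'
from h import *
for n in("scene",):
    im=r.capture(n); cv2.imwrite(f"pics/{n}13.png",im[:,:,::-1])
s=cv2.imread("pics/scene13.png")
cv2.imwrite("pics/v13.png",cv2.resize(s[180:280,260:360],(600,600)))
delta([.6233,-.1149,.11],np.radians(-13))
E
```

```text
t: 15.17
tcp_pos: [0.5335, 0.0977, 0.1219]
eef_rot: [0.706, 0.079, 0.699, -0.079]
contact_force: [1.3, 0.1, 0.4]
grip_width: 0.0855
t 15.22 tcp [0.5321 0.0929 0.121 ] w 0.0858 F [ 0.9 -1.   0.6] -> d [  12.4 -181.9  135.5] rv [-0.     0.007  0.002]
```

View pics/v13.png

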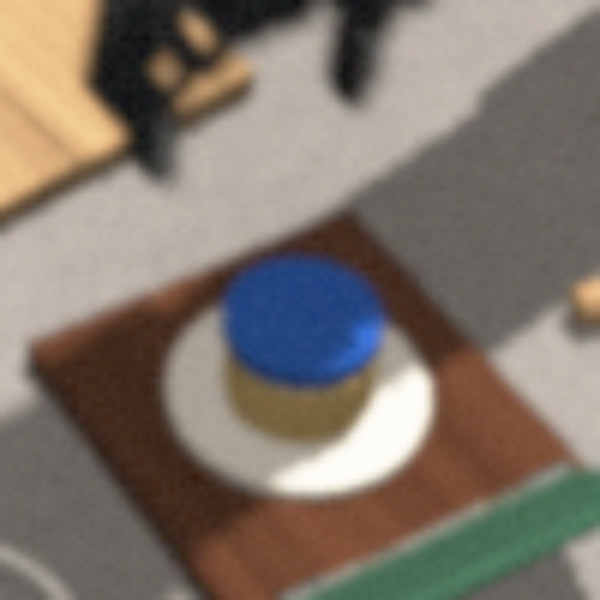

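```bash
python3 -m crank '[[0,0,-25,15,0,0,0],[0,0,-52,35,0,0,0],[0,0,-80,55,0,0,0],[0,0,-108,75,0,0,0],[0,0,-136,95,0,0,0],[0,5,-160,115,0,0,0],[0,10,-178,130,0,0.005,0],[0,20,-182,135,0,0.005,0],[0,40,-182,135,0,0.005,0],[0,50,-182,135,0,0.005,0],[0,50,-182,135,0,0.005,0]]'
python3 - <<'E'
from h import *
im=r.capture("top"); cv2.imwrite("pics/top14.png",im[:,:,::-1])
sc=r.capture("scene"); cv2.imwrite("pics/scene14.png",sc[:,:,::-1])
for n,i in(("top",im),("scene",sc)):
    e,m,ax,a=face(i,proj(n,[.541,.1453,.066])[0]);print(n,e,m,ax,a,ray(n,m,.066).round(4))
t=cv2.imread("pics/top14.png");s=cv2.imread("pics/scene14.png")
cv2.imwrite("pics/v14.png",np.hstack([cv2.resize(t[130:270,100:240],(400,400)),cv2.resize(s[130:250,160:280],(400,400))]))
delta([.6233,-.1149,.0135],np.radians(-13))
E
```

```text
t: 16.13
tcp_pos: [0.6202, -0.1135, 0.0686]
eef_rot: [0.701, 0.08, 0.704, -0.08]
contact_force: [-0.5, -0.4, -0.4]
grip_width: 0.0855
top [169.91375732 197.30267334] [169.91792657 197.30885529] (23.114089965820312, 23.743669509887695) 463 [0.5391 0.1425 0.066 ]
scene [309.99176025 232.2615509 ] [309.9974359  232.25897436] (18.46186065673828, 24.78331756591797) 390 [0.5426 0.1436 0.066 ]
t 16.23 tcp [ 0.6222 -0.1139  0.0717] w 0.0856 F [0.6 0.6 0.3] -> d [58.2 -0.6  1.2] rv [0.001 0.    0.002]
```

View pics/v14.png

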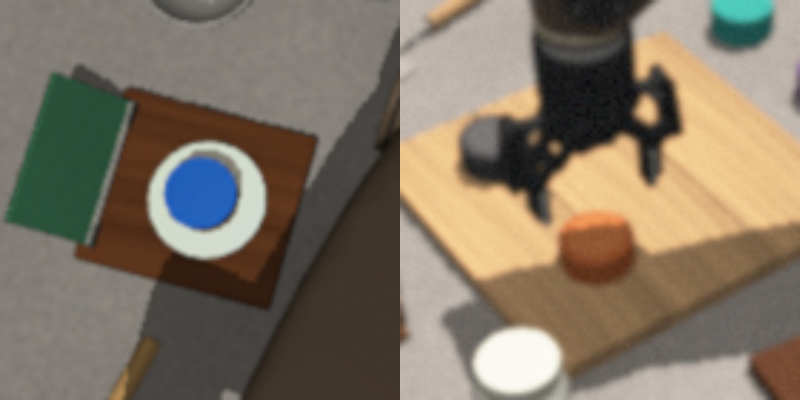

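```bash
python3 -m crank '[[0,10,-0.6,1,0,0,0],[0,28,-0.6,1.2,0,0,0],[0,43,-0.6,1.2,0,0,0],[0,52,-0.6,1.2,0,0,0],[0,57,-0.6,1.2,0,0,0],[0,57,-0.6,1.2,0,0,0],[0,57,-0.6,1.2,0,0,0]]'
python3 - <<'E'
from h import *
delta([.6233,-.1149,.0135],np.radians(-13))
E
python3 -m crank '[[30,0,0,0,0,0,0],[50,0,0,0,0,0,0],[60,0,0,0,0,0,0],[120,0,0,0,0,0,0],[120,0,0,0,0,0,0],[120,0,0,0,0,0,0],[120,0,0,0,0,0,0]]' 30;  python3 - <<'E'
from h import *
delta([.6233,-.1149,.0135],np.radians(-13))
E
```

```text
t: 16.82
tcp_pos: [0.6234, -0.1148, 0.0147]
eef_rot: [0.703, 0.079, 0.703, -0.08]
contact_force: [-0.0, -0.1, -0.0]
grip_width: 0.0851
t 16.82 tcp [ 0.6234 -0.1148  0.0147] w 0.0851 F [-0.  -0.1 -0. ] -> d [ 1.2 -0.1 -0.1] rv [0.001 0.    0.002]
t: 17.4
tcp_pos: [0.6242, -0.1151, 0.0159]
eef_rot: [0.703, 0.079, 0.702, -0.081]
contact_force: [-0.2, -0.5, 5.5]
grip_width: 0.0631
t 17.4 tcp [ 0.6242 -0.1151  0.0159] w 0.0631 F [-0.2 -0.5  5.5] -> d [ 2.4  0.  -0.9] rv [0.001 0.002 0.002]
```

```bash
python3 -m crank '[[120,-5,0,0,0,0,0],[120,-20,0,0,0,0,0],[120,-45,0,0,0,0,0],[120,-75,0,0,0,0,0],[120,-105,0,0,0,0,0],[120,-120,0,0,0,0,0],[120,-120,0,0,0,0,0]]'
python3 - <<'E'
from h import *
sc=r.capture("scene"); cv2.imwrite("pics/scene15.png",sc[:,:,::-1])
s=cv2.imread("pics/scene15.png")
cv2.imwrite("pics/v15.png",cv2.resize(s[80:230,160:310],(600,600)))
delta([.5412,.1453,.125],np.radians(-13))
E
```

```text
t: 17.98
tcp_pos: [0.6268, -0.1157, 0.142]
eef_rot: [0.707, 0.078, 0.699, -0.081]
contact_force: [1.1, -1.1, 0.2]
grip_width: 0.0629
t 18.03 tcp [ 0.6253 -0.1152  0.1389] w 0.0629 F [-0.2  0.2 -0.7] -> d [  12.3  235.1 -140.5] rv [0.001 0.007 0.003]
```

View pics/v15.png

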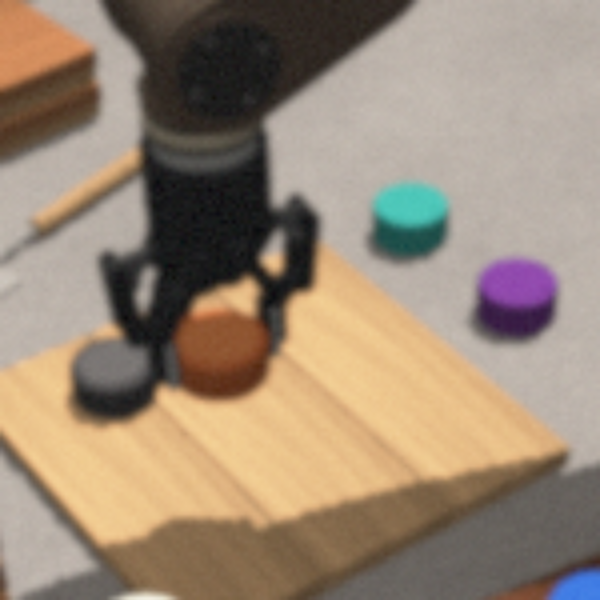

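```bash
python3 -m crank '[[120,0,12,-7,0,0,0],[120,0,35,-21,0,0.005,0],[120,0,65,-38,0,0.005,0],[120,0,97,-57,0,0.005,0],[120,0,129,-76,0,0.005,0],[120,0,160,-95,0,0.005,0],[120,0,190,-113,0,0.005,0],[120,3,215,-128,0,0.005,0],[120,6,229,-137,0,0.005,0],[120,10,235,-140,0,0.005,0],[120,10,235,-140,0,0.005,0],[120,10,235,-140,0,0.005,0]]'
python3 - <<'E'
from h import *
sc=r.capture("scene"); cv2.imwrite("pics/scene16.png",sc[:,:,::-1])
s=cv2.imread("pics/scene16.png")
cv2.imwrite("pics/v16.png",cv2.resize(s[180:280,260:360],(600,600)))
delta([.5412,.1453,.0639],np.radians(-13))
E
```

```text
t: 19.03
tcp_pos: [0.5405, 0.145, 0.1257]
eef_rot: [0.702, 0.078, 0.703, -0.081]
contact_force: [0.0, -0.4, -1.2]
grip_width: 0.0629
t 19.08 tcp [0.5413 0.1445 0.1264] w 0.0629 F [ 0.7  0.4 -1.4] -> d [62.5  1.  -0.3] rv [0.001 0.001 0.003]
```

View pics/v16.png

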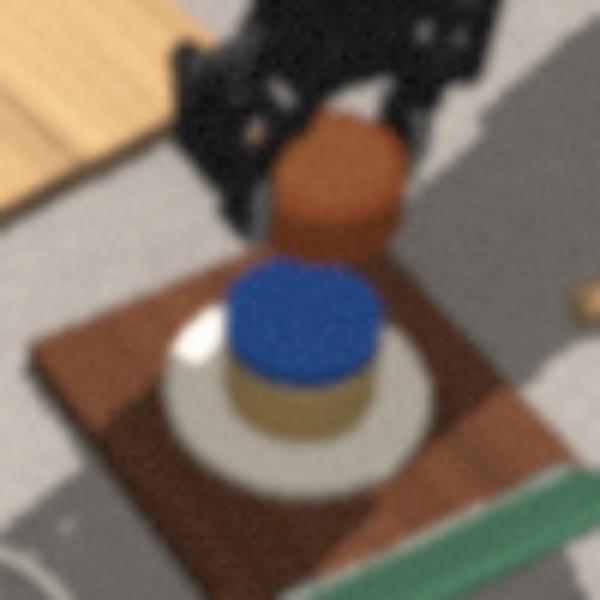

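```bash
python3 -m crank '[[120,8,1,0,0,0,0],[120,25,1,0,0,0,0],[120,42,1,0,0,0,0],[120,52,1,0,0,0,0],[120,56,1,0,0,0,0],[120,56,1,0,0,0,0],[120,56,1,0,0,0,0]]';python3 - <<'E'
from h import *
delta([.5412,.1453,.0639],np.radians(-13))
E
```

```text
t: 19.67
tcp_pos: [0.5419, 0.1449, 0.0705]
eef_rot: [0.703, 0.079, 0.702, -0.081]
contact_force: [-0.1, -0.1, -0.9]
grip_width: 0.0627
t 19.67 tcp [0.5419 0.1449 0.0705] w 0.0627 F [-0.1 -0.1 -0.9] -> d [ 6.6  0.3 -0.8] rv [-0.     0.001  0.003]
```

```bash
python3 -m crank '[[120,2,0,-0.5,0,0,0],[120,4,0,-0.8,0,0,0],[120,5,0,-0.8,0,0,0],[120,5,0,-0.8,0,0,0],[120,5,0,-0.8,0,0,0]]';python3 -m crank '[[120,0.5,0,0,0,0,0],[120,1,0,0,0,0,0],[120,1,0,0,0,0,0]]'; python3 -m crank '[[120,0.5,0,0,0,0,0],[120,0.7,0,0,0,0,0]]'
```

```text
t: 20.08
tcp_pos: [0.5412, 0.1451, 0.0657]
eef_rot: [0.703, 0.079, 0.702, -0.081]
contact_force: [0.3, -0.8, -0.3]
grip_width: 0.0635
t: 20.33
tcp_pos: [0.5412, 0.1451, 0.0647]
eef_rot: [0.703, 0.079, 0.702, -0.081]
contact_force: [0.4, -0.2, -1.3]
grip_width: 0.0627
t: 20.5
tcp_pos: [0.5412, 0.1451, 0.064]
eef_rot: [0.703, 0.079, 0.702, -0.081]
contact_force: [-0.4, 0.0, -1.0]
grip_width: 0.0629
```

```bash
python3 -m crank '[[120,0.5,0,0,0,0,0],[120,0.7,0,0,0,0,0]]';  python3 -m crank '[[120,0.5,0,0,0,0,0],[120,0.7,0,0,0,0,0]]'
```

```text
t: 20.67
tcp_pos: [0.5412, 0.1451, 0.0638]
eef_rot: [0.703, 0.079, 0.702, -0.081]
contact_force: [-3.3, -1.2, 4.2]
grip_width: 0.0632
t: 20.83
tcp_pos: [0.5412, 0.1451, 0.0638]
eef_rot: [0.703, 0.079, 0.702, -0.081]
contact_force: [-3.9, -0.5, 5.8]
grip_width: 0.0633
```

```bash
python3 -m crank '[[50,0,0,0,0,0,0],[40,0,0,0,0,0,0],[20,0,0,0,0,0,0],[0,0,0,0,0,0,0],[0,0,0,0,0,0,0],[0,0,0,0,0,0,0],[0,-10,0,0,0,0,0],[0,-35,0,0,0,0,0],[0,-75,0,0,0,0,0],[0,-105,0,0,0,0,0],[0,-120,-20,0,0,0,0],[0,-125,-50,0,0,0,0]]'; python3 -m crank '[[0,0,-40,0,0,0,0],[0,0,-80,0,0,0,0],[0,0,-110,0,0,0,0]]';python3 - <<'E'
from h import *
im=r.capture("top"); cv2.imwrite("pics/top17.png",im[:,:,::-1])
sc=r.capture("scene"); cv2.imwrite("pics/scene17.png",sc[:,:,::-1])
for n,i in(("top",im),("scene",sc)):
    e,m,ax,a=face(i,proj(n,[.541,.1453,.094])[0]);print(n,e,m,ax,a,ray(n,m,.094).round(4))
t=cv2.imread("pics/top17.png");s=cv2.imread("pics/scene17.png")
cv2.imwrite("pics/v17.png",np.hstack([cv2.resize(t[130:270,90:230],(400,400)),cv2.resize(s[170:310,250:390],(400,400))]))
print(r.get_state()["joints"])
E
```

```text
t: 21.83
tcp_pos: [0.5326, 0.098, 0.1947]
eef_rot: [0.706, 0.078, 0.699, -0.08]
contact_force: [0.8, -1.2, -0.7]
grip_width: 0.0854
t: 22.08
tcp_pos: [0.508, -0.0114, 0.1965]
eef_rot: [0.707, 0.078, 0.698, -0.08]
contact_force: [1.0, -0.7, -0.0]
grip_width: 0.0857
top [165.63433838 195.32571411] [165.67079208 195.28465347] (20.297700881958008, 23.709571838378906) 404 [0.5403 0.1483 0.094 ]
scene [311.71762085 225.43287659] [311.7270195  225.42339833] (17.171749114990234, 24.411941528320312) 359 [0.5436 0.1473 0.094 ]
[-0.2238804  -0.05939065  2.02127489 -0.00247998  1.16846827  0.00523934]
```

View pics/v17.png

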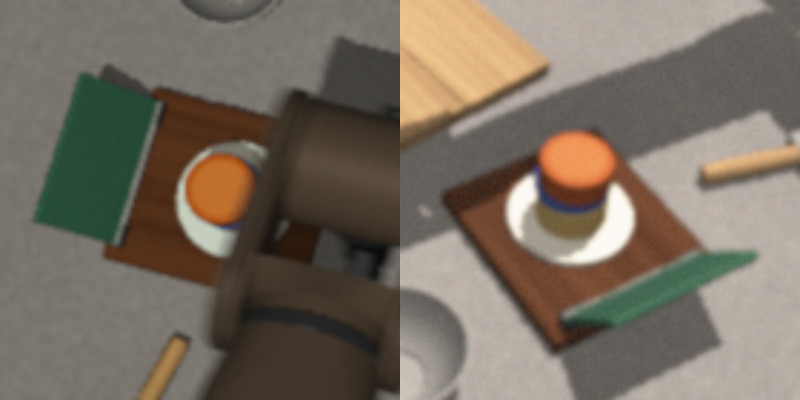

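Run:
```python
from h import *
u=np.array([np.cos(np.radians(77)),np.sin(np.radians(77)),0]);p=np.array([.5412,.1453,0])
t=p+.195*u;print(t)
delta([t[0],t[1],.19],np.radians(-13))
for th in(.6,.7,.8,.9):
    x=np.array([u[1],-u[0],0]);e=p+u*(.095+.085*np.cos(th))+[0,0,.024+.085*np.sin(th)]
    n=np.array([*(-u[:2]*np.sin(th)),np.cos(th)])*.004
    print(th,[proj(c,[e+s*.07*x+n for s in(1,-1)]).round(1).tolist() for c in("scene","top")])
```

```text
[0.58506546 0.33530216 0.        ]
t 22.18 tcp [ 0.5078 -0.0127  0.196 ] w 0.0853 F [-0.5  0.9 -1.2] -> d [  5.1 356.5  -3.5] rv [-0.001  0.011  0.002]
0.6 [[[327.2, 290.5], [378.0, 265.0]], [[115.0, 153.9], [98.5, 206.1]]]
0.7 [[[326.0, 286.8], [376.9, 261.5]], [[116.3, 153.9], [99.7, 206.4]]]
0.8 [[[324.6, 283.1], [375.6, 257.9]], [[117.9, 154.0], [101.2, 206.7]]]
0.9 [[[323.0, 279.4], [374.0, 254.4]], [[119.8, 154.1], [103.1, 207.2]]]
```

```bash
python3 -m crank '[[255,0,20,0,0,0.005,0],[255,0,55,0,0,0.011,0],[255,0,90,0,0,0.011,0],[255,0,125,0,0,0.011,0],[255,0,160,-1,0,0.011,0],[255,0,195,-2,0,0.011,0],[255,0,230,-2,0,0.011,0],[255,0,265,-3,0,0.011,0],[255,0,300,-3,0,0.011,0],[255,0,330,-3,0,0.011,0],[255,2,350,-3,0,0.011,0],[255,5,357,-3,0,0.011,0]]' 30
python3 - <<'E'
from h import *
delta([.585,.3353,.06],np.radians(-13))
sc=r.capture("scene"); cv2.imwrite("pics/scene18.png",sc[:,:,::-1])
s=cv2.imread("pics/scene18.png")
cv2.imwrite("pics/v18.png",cv2.resize(s[150:330,260:440],(600,600)))
delta([.585,.3353,.06],np.radians(-13))
E
```

```text
t: 23.18
tcp_pos: [0.5855, 0.3396, 0.1908]
eef_rot: [0.703, 0.079, 0.702, -0.079]
contact_force: [-1.1, -0.5, 0.3]
grip_width: -0.0003
t 23.18 tcp [0.5855 0.3396 0.1908] w -0.0003 F [-1.1 -0.5  0.3] -> d [130.8  -4.3   0.3] rv [0.002 0.001 0.   ]
t 23.23 tcp [0.5851 0.3389 0.1895] w -0.0002 F [ 0.1 -0.5  0.2] -> d [129.5  -3.3   0.8] rv [ 0.002 -0.     0.002]
```

View pics/v18.png

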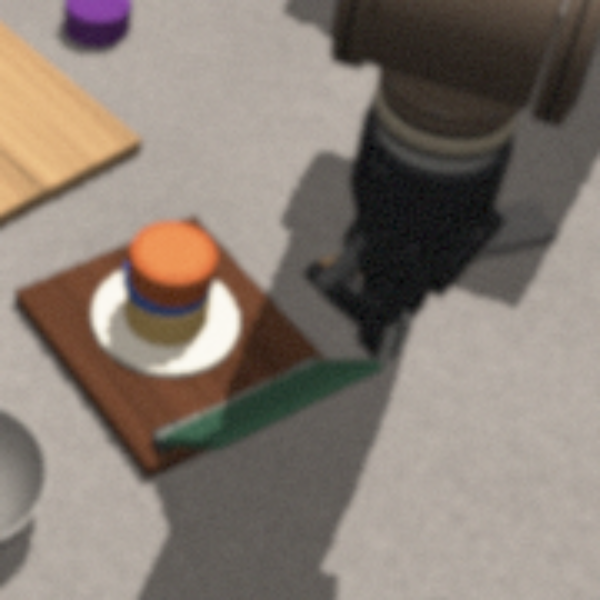

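```bash
python3 -m crank '[[255,20,0,1,0,0,0],[255,50,0,1,0,0,0],[255,80,0,1,0,0,0],[255,108,0,1,0,0,0],[255,125,0,1,0,0,0],[255,130,0,1,0,0,0],[255,130,0,1,0,0,0]]'
python3 - <<'E'
from h import *
sc=r.capture("scene"); cv2.imwrite("pics/scene19.png",sc[:,:,::-1])
s=cv2.imread("pics/scene19.png")
cv2.imwrite("pics/v19.png",cv2.resize(s[150:330,260:440],(600,600)))
delta([.5412+.110*.225,.1453+.110*.974,.06],np.radians(-13))
E
```

```text
t: 23.82
tcp_pos: [0.5845, 0.337, 0.0575]
eef_rot: [0.701, 0.078, 0.704, -0.081]
contact_force: [0.7, -0.5, 0.4]
grip_width: 0.0
t 23.87 tcp [0.5859 0.3378 0.0596] w 0.0002 F [0.6 0.1 0.5] -> d [ -0.2 -87.6  -0.3] rv [ 0.001 -0.001  0.002]
```

View pics/v19.png

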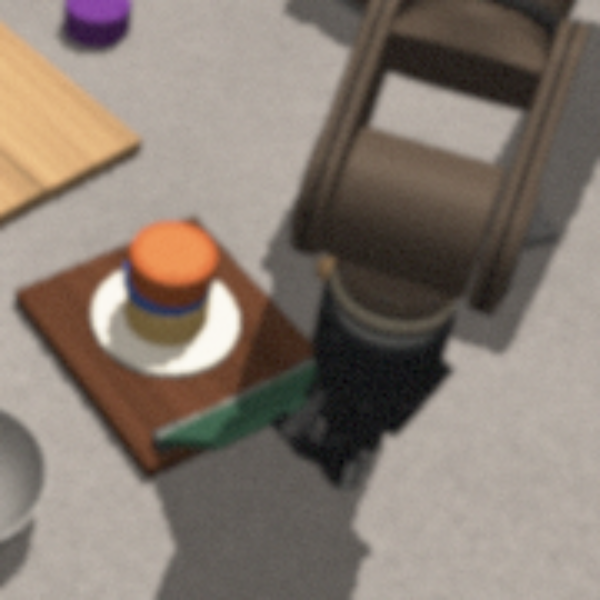

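```bash
python3 -m crank '[[255,0,-10,0,0,0,0],[255,0,-20,0,0,0,0],[255,0,-30,0,0,0,0],[255,0,-38,0,0,0,0],[255,0,-45,0,0,0,0],[255,0,-52,0,0,0,0],[255,0,-58,0,0,0,0],[255,0,-64,0,0,0,0],[255,0,-69,0,0,0,0],[255,0,-72,0,0,0,0],[255,0,-72,0,0,0,0]]'
python3 - <<'E'
from h import *
sc=r.capture("scene"); cv2.imwrite("pics/scene20.png",sc[:,:,::-1])
s=cv2.imread("pics/scene20.png")
cv2.imwrite("pics/v20.png",cv2.resize(s[150:330,260:440],(600,600)))
delta([.5412+.110*.225,.1453+.110*.974,.06],np.radians(-13))
E
```

```text
t: 24.78
tcp_pos: [0.5736, 0.2697, 0.0668]
eef_rot: [0.706, 0.082, 0.7, -0.078]
contact_force: [-1.7, 6.5, 15.8]
grip_width: 0.0002
t 24.83 tcp [0.5737 0.2697 0.0668] w 0.0002 F [-1.3  5.8 15.9] -> d [  6.7 -18.6  -3.7] rv [ 0.     0.008 -0.006]
```

View pics/v20.png

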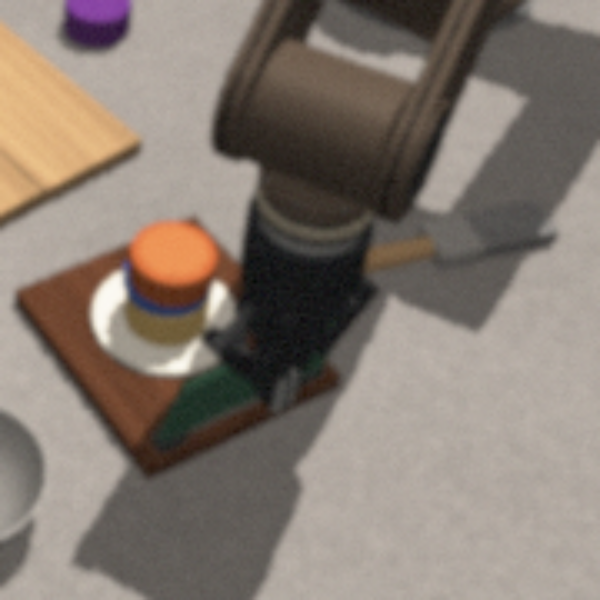

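```bash
python3 -m crank '[[255,-8,2,0,0,0,0],[255,-15,2,0,0,0,0],[255,-18,1,0,0,0.008,0],[255,-18,0,-1,0,0.008,0],[255,-18,0,-1,0,0.008,0]]'
python3 - <<'E'
from h import *
for n in("scene","top"):
    im=r.capture(n); cv2.imwrite(f"pics/{n}21.png",im[:,:,::-1])
t=cv2.imread("pics/top21.png");s=cv2.imread("pics/scene21.png")
cv2.imwrite("pics/v21.png",np.hstack([cv2.resize(t[130:270,90:230],(400,400)),cv2.resize(s[170:310,260:400],(400,400))]))
delta([.5412+.110*.225,.1453+.110*.974,.085],np.radians(-13))
E
```

```text
t: 25.25
tcp_pos: [0.5728, 0.2696, 0.085]
eef_rot: [0.703, 0.083, 0.702, -0.078]
contact_force: [1.2, 2.1, 1.0]
grip_width: -0.0
t 25.35 tcp [0.5725 0.2697 0.0844] w -0.0002 F [1.6 2.1 1.7] -> d [ -0.8 -18.3  -2.5] rv [-0.    -0.    -0.006]
```

View pics/v21.png

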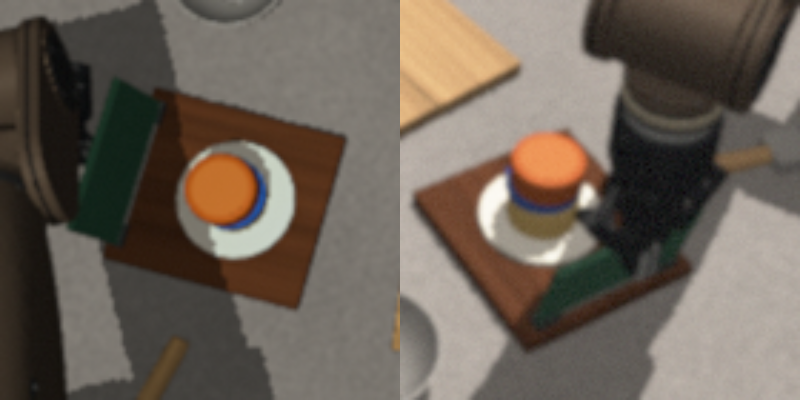

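```bash
python3 -m crank '[[255,0,-4,-1,0,0,0],[255,0,-8,-2,0,0,0],[255,0,-11,-2.5,0,0,0],[255,0,-14,-2.5,0,0,0],[255,0,-14,-2.5,0,0,0]]'
python3 - <<'E'
from h import *
im=cv2.imread("pics/top21.png")[:,:,::-1].copy();e,m,ax,a=face(im,proj("top",[.541,.1453,.094])[0]);print(e,m,ax,a,ray("top",m,.094).round(4))
for n in("scene","top"):
    im=r.capture(n); cv2.imwrite(f"pics/{n}22.png",im[:,:,::-1])
t=cv2.imread("pics/top22.png");s=cv2.imread("pics/scene22.png")
cv2.imwrite("pics/v22.png",np.hstack([cv2.resize(t[130:270,90:230],(400,400)),cv2.resize(s[170:310,260:400],(400,400))]))
delta([.5412+.110*.225,.1453+.110*.974,.085],np.radians(-13))
E
```

```text
t: 25.77
tcp_pos: [0.5662, 0.2558, 0.0838]
eef_rot: [0.702, 0.082, 0.703, -0.078]
contact_force: [1.0, -0.3, 0.7]
grip_width: 0.0002
[166.4702301  195.63111877] [166.45879733 195.63919822] (22.766565322875977, 23.34703254699707) 449 [0.5395 0.1463 0.094 ]
t 25.87 tcp [0.566  0.2559 0.0836] w 0.0001 F [-0.1 -0.2  0.1] -> d [-1.5 -3.4  0.7] rv [-0.    -0.002 -0.005]
```

View pics/v22.png

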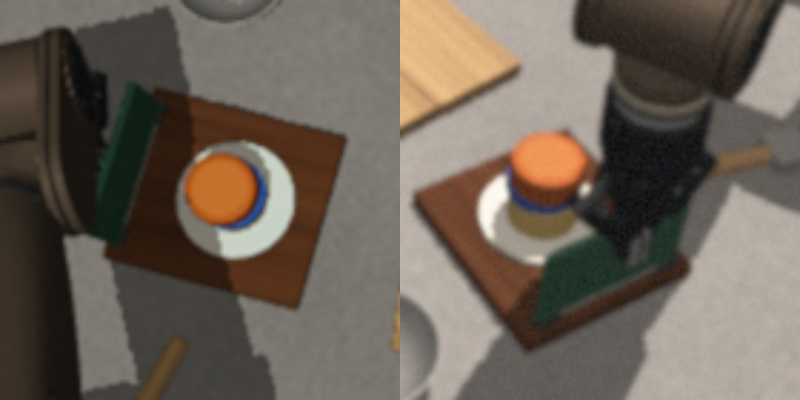

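Run:
```python
from h import *
u=np.array([np.cos(np.radians(77)),np.sin(np.radians(77)),0]);p=np.array([.5412,.1453,0]);x=np.array([u[1],-u[0],0])
for th in(1.1,1.2,1.3,1.4,1.5,1.57,1.65):
    e=p+u*(.095+.085*np.cos(th))+[0,0,.024+.085*np.sin(th)]
    n=np.array([*(-u[:2]*np.sin(th)),np.cos(th)])*.004
    print(th,"scene x+ in/out",((proj("scene",[e+.07*x+n,e+.07*x-n])-[300,220])*8).round(0).tolist(),"top x+in/out, x-",((proj("top",[e+.07*x+n,e+.07*x-n,e-.07*x+n,e-.07*x-n])-[110,150])*8).round(0).tolist())
t=cv2.imread("pics/top22.png");s=cv2.imread("pics/scene22.png")
cv2.imwrite("pics/v23.png",np.hstack([cv2.resize(t[150:225,110:160],(400,600)),cv2.resize(s[220:295,300:350],(400,600))]))
```

```text
1.1 scene x+ in/out [[155.0, 417.0], [169.0, 444.0]] top x+in/out, x- [[116.0, 39.0], [97.0, 36.0], [-19.0, 467.0], [-37.0, 462.0]]
1.2 scene x+ in/out [[139.0, 389.0], [154.0, 415.0]] top x+in/out, x- [[137.0, 43.0], [117.0, 39.0], [3.0, 472.0], [-18.0, 467.0]]
1.3 scene x+ in/out [[122.0, 362.0], [138.0, 387.0]] top x+in/out, x- [[160.0, 48.0], [138.0, 43.0], [26.0, 478.0], [4.0, 472.0]]
1.4 scene x+ in/out [[105.0, 338.0], [121.0, 361.0]] top x+in/out, x- [[185.0, 54.0], [162.0, 48.0], [51.0, 485.0], [27.0, 478.0]]
1.5 scene x+ in/out [[88.0, 315.0], [104.0, 336.0]] top x+in/out, x- [[210.0, 60.0], [186.0, 54.0], [77.0, 491.0], [52.0, 485.0]]
1.57 scene x+ in/out [[75.0, 300.0], [92.0, 320.0]] top x+in/out, x- [[229.0, 65.0], [204.0, 58.0], [95.0, 496.0], [70.0, 490.0]]
1.65 scene x+ in/out [[61.0, 285.0], [78.0, 303.0]] top x+in/out, x- [[250.0, 71.0], [225.0, 64.0], [117.0, 502.0], [92.0, 495.0]]
```

View pics/v23.png

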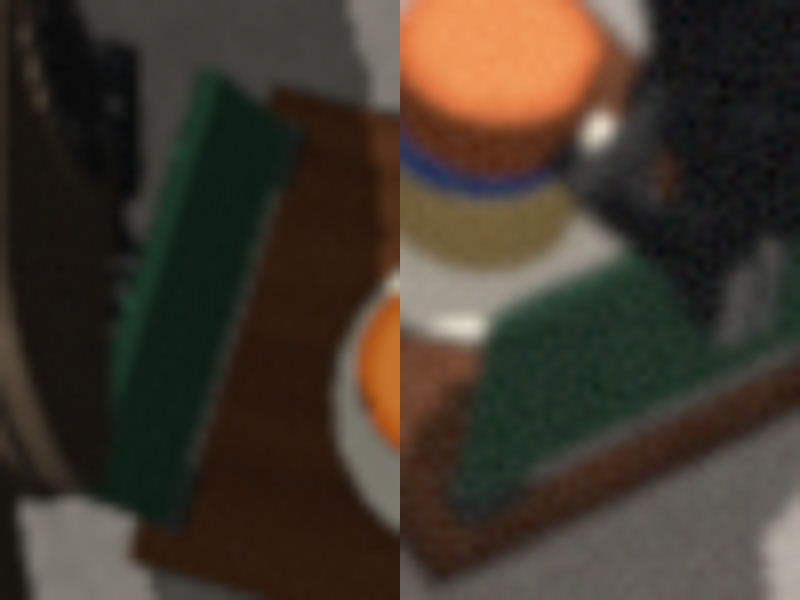

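```bash
python3 -m crank '[[255,0,-1.5,0,0,0,0],[255,0,-3,0,0,0,0],[255,0,-3,0,0,0,0],[255,0,-3,0,0,0,0]]'; python3 -m crank '[[255,0,5,0,0,0,0],[255,0,15,0,0,0,0],[255,0,35,0,0,0,0],[255,0,65,0,0,0,0],[255,0,95,0,0,0,0],[255,-20,115,0,0,0,0],[255,-50,125,0,0,0,0],[255,-85,125,0,0,0,0],[255,-100,125,0,0,0,0],[255,-100,125,0,0,0,0]]'
python3 - <<'E'
from h import *
for n in("scene","top"):
    im=r.capture(n); cv2.imwrite(f"pics/{n}24.png",im[:,:,::-1])
    e,m,ax,a=face(im,proj(n,[.541,.1453,.094])[0]);print(e,m,ax,a,ray(n,m,.094).round(4))
t=cv2.imread("pics/top24.png");s=cv2.imread("pics/scene24.png")
cv2.imwrite("pics/v24.png",np.hstack([cv2.resize(t[150:225,110:160],(400,600)),cv2.resize(s[220:295,300:350],(400,600))]))
cv2.imwrite("pics/v25.png",np.hstack([cv2.resize(t[130:270,90:230],(400,400)),cv2.resize(s[170:310,260:400],(400,400))]))
E
```

```text
t: 26.2
tcp_pos: [0.5651, 0.2528, 0.0834]
eef_rot: [0.702, 0.082, 0.703, -0.079]
contact_force: [1.0, 0.7, 0.3]
grip_width: 0.0002
t: 27.03
tcp_pos: [0.5959, 0.376, 0.1899]
eef_rot: [0.705, 0.083, 0.7, -0.077]
contact_force: [0.2, 0.3, 0.8]
grip_width: -0.0002
[311.76260376 225.37141418] [311.75766017 225.35376045] (17.23270606994629, 24.333328247070312) 359 [0.5434 0.1472 0.094 ]
[166.62345886 195.58650208] [166.632287   195.59641256] (22.802766799926758, 23.180458068847656) 446 [0.5396 0.1459 0.094 ]
```

View pics/v24.png

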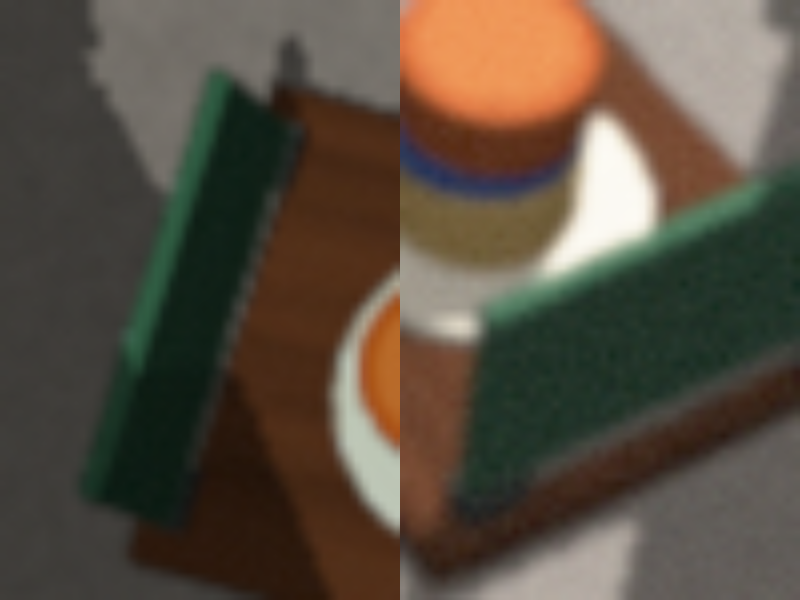

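View pics/v25.png

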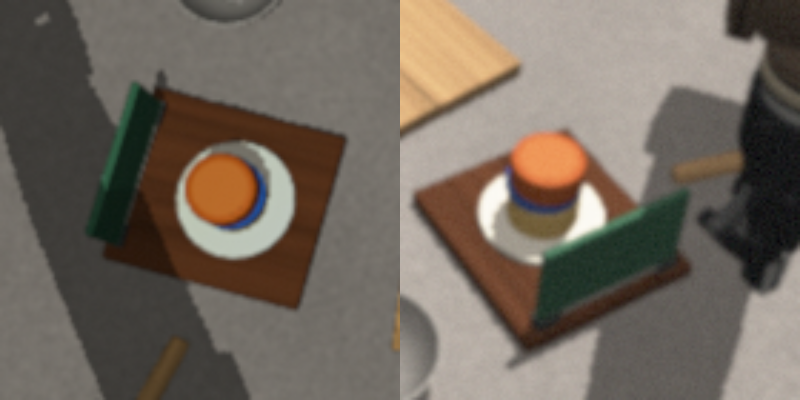

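```bash
python3 -c "
from bench import r
s=r.get_state();print(s['t'],s['contact_force'],max(map(abs,s['joint_velocities'])))
print(r.job_done())"
```

```text
27.1333 [-0.71062842 -0.43082452  0.00444977] 0.04850937337859464
the job is handed in; nothing more can be done
None
```

The stack is built on the plate in the order asked (yellow cheese, blue separator, orange cheese). The guard is folded upright, and I handed the job in at about 27 s with the arm clear of everything.

- **Placing:** I lowered each piece until the wrist force showed contact, then let go.
- **Stack centring:** averaged over the two cameras, all three centres lie about 1 to 2.5 mm from the plate's centre. I measured the orange cheese again after the guard was up (about 1.3 mm). The yellow cheese and separator I measured before the next piece went on.
- **Guard angle:** about 1.55 rad in the scene view and 1.58 rad in the top view, both within the 1.43–1.71 rad wanted.
- **Other things:** the grey cheese and other loose objects looked undisturbed in the pictures, but I did not measure their positions at the end.

**What disagreed:**
- The two cameras differ steadily by 2 to 5 mm in x, so I used their mean throughout.
- During the first push the guard's edge caught under the gripper at about 16 N and lifted the tool 7 mm. I raised the tool and finished the push with almost no force.

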